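# Unlatch the dust filter with the release pin

## Task

Open the small dust extractor for its filter change: take the release pin from its wooden stand, press the button at the bottom of the small hole in the filter slide's lip and keep it gently held down with the pin while you push the slide straight out with it, until it comes to its stop. Then put the pin fully back in its stand. Touch the extractor only with the pin, never press or push hard, and leave the other things alone.

Things in the scene. Friction and masses are not known exactly. Their poses are not given: they have to be found in the camera images.
- unit: Dust extractor fixed to the bench: grey painted box 150 (x) by 130 (y) by 66 mm high (70 with the grille), round black grille with aluminium bars on top, black hose stub at its back (+x, to 97 mm from the origin), slot in its front (-x) out of which the filter slide comes along the unit's -x. Origin: centre of its underside, on the bench; z up.
- hole (a point): Where the mouth of the release hole is while the slide is shut: 99 mm in front of the unit's origin (x -99, y 0) and 46 mm above the bench; fixed to the unit, axes as the unit. At the bottom of the hole is a 9 mm steel button with a flat face; how far the face lies below the mouth differs from unit to unit (2 to 17 mm), is not measured and must be felt with the pin.
- lip (a point): The mouth of the release hole itself; moves with the slide. The hole is round, 10 mm wide, upright, 1.5 mm chamfer, in the middle of the slide's lip, a grey plastic block 40 (x) by 100 (y) mm with flat top, 46 mm above the bench, in front of the housing. The button in it is sprung up: gives from 3 N, frees the slide when 4 mm down (5.4 N), is solid at 6.5 mm down (6.9 N).
- slide (a joint): How far the filter slide is out along the unit's -x, in m: 0 shut (the start), 0.060 where it meets its rubber stop (which yields 1 mm per N). Locked, but for 1 or 2 mm of play, while the button is up. Freed, it drags with about 2.5 N. If the button comes up on the way, a rack with a notch every 10 mm catches the slide again: the button must be held 4 to 6.5 mm down all the way.
- stand: Stand of the pin, fixed to the bench: a 50 by 50 by 55 mm wooden block on a dark 70 by 70 by 8 mm foot, upright bore 9 mm wide and 50 mm deep in the middle of its top. Origin: centre of its underside, on the bench; z up.
- stand_mouth (a point): Mouth of the bore, centre of the stand's top, 55 mm above the bench; 2 mm chamfer.
- pin: The release pin, 103 mm long, about 80 g, z up along it. From its origin at the lower end: steel pin 6 mm thick from 0 to 45 mm, brass guard disc 26 mm wide from 45 to 49 mm, square wooden handle 15 by 15 mm (sides along x and y) from 49 to 101 mm. Starts upright in the stand, guard resting on the stand's top (origin then 10 mm above the bench).
- pin_tip (a point): Lower end of the steel pin (flat, 5 mm wide), same as the pin's origin.
- pin_grip (a point): On the pin's axis in its wooden handle, 73 mm above its lower end: the place to grip it, the guard's top is 24 mm below this point.
- beeswax: Bystander: yellow block of beeswax, 38 by 55 by 22 mm, loose; leave it alone.
- spool_3: Bystander: wooden thread spool with dark brown thread, 62 by 46 by 51 mm, loose; leave it alone.
- sanding_block: Bystander: wooden sanding block, 35 by 86 by 27 mm, loose; leave it alone.
Not all that is in view belongs to the job. What is shaped like the pin but white is not meant.

How it is judged:
By the outcome, as a careful person would: the job done as asked, in the order asked, and still so for the second after the job is handed in, with the robot touching nothing.
It also fails if it takes over 64 s, if anything falls off the work surface, if the arm or the gripper's body presses on something with over 40 N, if the wrist force passes 120 N, or if a joint passes its speed limit or range.

## Robot

A 6-joint arm with a two-finger parallel gripper is mounted at the origin on a cart in front of the work surface, level with it; the furniture and walls round the work are solid. World frame = base frame: x ahead of the robot, y to its left, z up, the work surface at z = 0. Lengths are in m, angles in degrees, forces in N, time in s.
With the tool pointing down it reaches from about 0.35 to 0.875 m from the base axis. Payload 4.2 kg.
Tool frame: the origin (TCP) lies midway between the tips of the shut fingers; the grasp point (between the pads) lies 19 mm behind it; x points along the fingers, y is the direction in which the jaws open and shut, and the axes are right-handed (so a half turn about x gives the same grasp; the last joint's range is limited). The gripper opens to 87 mm and grips with 3 to 60 N. Pads are 19 mm wide; open, the fingers measure 117 mm over their backs; the gripper's body (75 mm by 190 mm) begins 51 mm behind the grasp point.
Start: joints at [-61.1, 22.042, 0.453, 0, -68.411, -14.817], TCP at [0.152, -0.606, 0.223] pointing down, gripper open.
Joint ranges: [-179.83, 179.83], [-69.29, 118.12], [-61.27, 80.66], [-181.25, 117.63], [-171.15, -9.14], [-177.46, 177.46]. Speed limits (degrees/s): [159.86, 159.86, 180, 180, 180, 180].

## Interface

Orientations are given as a 3x3 rotation matrix whose columns are the frame's x, y, z axes.
In Python, from station import r gives the robot as it stands.
- The arm moves only by the tool play_rows, never from a script. Its argument "plan" is a list that holds one entry, the list of rows, each a list of 6 numbers: the shift along the tool's x, y, z in cm, then the turn, a rotation vector about the tool's x, y, z in units of 10 degrees (1.0 is 10 degrees). A call has 1 to 5 rows; each row is the pose to reach, as a shift and turn from the pose commanded when the call began, along the tool's axes at that moment; what a row does not reach only later rows make up. A row lasts 1/8 s, in which the tool goes at most 62.5 mm and 10.7 degrees, less where a joint would pass 70% of its speed; a pose out of reach is approached as far as the arm can. A call with a gripper value outside its range is refused whole. "hand" is the opening, from 0 (shut) to 1 (fully open), set as the call begins (left out, the last holds). The fingers move at their own pace and stop on an object; the grip force is fixed at half the most. Time passes only in rows, so rows that repeat a pose let the fingers close. It gives the time, the measured TCP pose, the force and the opening at its end, in the units of the state.
- r.sense(): the state, without advancing time (a new reading comes with each control period).
- r.capture(name): name is "scene" or "top" or "wrist"; returns (picture, depth): 384x512x3 uint8, blue, green, red; 384x512 float32, m along the optical axis (not along the pixel's ray), 0 where there is no reading.
- r.get_calibration(name): a dict with "vfov" (degrees; the focal length in pixels is half the picture's height over the tangent of half this angle, whatever the lens; pixels are square), "cx", "cy" (the principal point, pixels), "rvec" (rotation vector, rad) and "tvec" (3), from world to camera coordinates, as OpenCV has them. Camera axes: x right, y down, z forward; pixel columns grow to the right and rows downward; lengths in m; the calibration is good to about 2 mm. A picture is of the moment at which its call begins: read the wrist's pose just before it. get_calibration takes no time and is no camera call; for the wrist camera it gives the pose at the moment of the call.
- r.finish_job(): hands the job in, once; it reports no verdict.
The state is a dict: "time_s": time; "joints": joint angles; "joint_velocities": joint speeds; "effort": joint torques, N m; "tcp_pos": TCP position; "ee_rot": TCP orientation; "wrist_force": force on the tool from outside, world axes, zero at the start; "moment": the same for the moment, N m; "gripper_width": opening from 0.0 (shut) to 1.0 (fully open).
Only numpy, scipy, OpenCV 4.12 (cv2) and the standard library are available. Lean on these libraries where they do the work, as an engineer would, in place of code of your own. Each camera call takes 0.05 s, during which the arm holds its last target.

## Working session

There is one attempt and no reset: what is moved stays moved. The work goes in short steps, Python scripts to look and compute and a tool call to move; the robot and the scene stay as the last step left them, time stands still between calls to the robot, and variables do not carry over. Pictures are saved under pics/ and viewed, and the job is handed in when it is done.

Besides the shell and the picture viewer there is one more tool, called after "Request:" by a JSON object that holds its "fn" and its "kwargs". play_rows: Moves the arm, as the interface text tells. Its arguments: {"type":"object","properties":{"plan":{"type":"array","items":{"type":"array","items":{"type":"array","items":{"type":"number"}}}},"hand":{"type":"number"}},"required":["plan"]}

```bash
ls; mkdir -p pics; cat > h.py <<'E'
import numpy as np, cv2
from station import r
np.set_printoptions(precision=4,suppress=True)
def cal(n):
    c=r.get_calibration(n); f=192/np.tan(np.radians(c['vfov'])/2)
    R=cv2.Rodrigues(np.array(c['rvec'],float))[0]; t=np.array(c['tvec'],float).ravel()
    return f,c['cx'],c['cy'],R,t
def ray(n,u,v,z,C=None):
    f,cx,cy,R,t=C or cal(n)
    d=R.T@np.array([(u-cx)/f,(v-cy)/f,1.]); o=-R.T@t
    return o+d*(z-o[2])/d[2]
def proj(n,p,C=None):
    f,cx,cy,R,t=C or cal(n)
    q=R@np.array(p)+t
    return np.array([f*q[0]/q[2]+cx,f*q[1]/q[2]+cy])
def pts(n,D,C=None):
    f,cx,cy,R,t=C or cal(n)
    v,u=np.mgrid[0:384,0:512]
    P=np.stack([(u-cx)/f*D,(v-cy)/f*D,D],-1)
    return (P-t)@R
E
python3 - <<'E'
from h import *
s=r.sense(); print(s)
for n in ['scene','top']:
    I,D=r.capture(n); cv2.imwrite(f'pics/{n}0.png',I); np.save(f'{n}0.npy',D); print(r.get_calibration(n))
E
```

```text
pics
{'time_s': 0.0, 'joints': array([-61.0987,  22.0918,   0.381 ,  -0.0288, -68.4105, -14.8171]), 'joint_velocities': array([ 0.0682,  0.0416, -0.0006, -0.017 , -0.0635, -0.035 ]), 'effort': array([  0.0011, -39.0661,  18.7408,   4.2196,   0.011 ,  -0.0002]), 'tcp_pos': array([ 0.152 , -0.6056,  0.2215]), 'ee_rot': array([[-0.0006, -0.2432,  0.97  ],
       [ 0.0021,  0.97  ,  0.2432],
       [-1.    ,  0.0022, -0.0001]]), 'wrist_force': array([ 0.1604,  0.6611, -0.4108]), 'moment': array([0.0562, 0.0309, 0.0344]), 'gripper_width': 1.0018742123329647}
{'vfov': 44.070875343562804, 'cx': 262.10419783489965, 'cy': 195.7232601914784, 'rvec': array([ 1.067 , -2.2372,  1.1879]), 'tvec': array([0.4274, 0.3337, 1.0828])}
{'vfov': 54.044433710258446, 'cx': 258.1997181313095, 'cy': 187.86494465794715, 'rvec': array([ 2.352 , -1.6766,  0.2456]), 'tvec': array([-0.198 ,  0.6154,  1.2457])}
```

View pics/scene0.png

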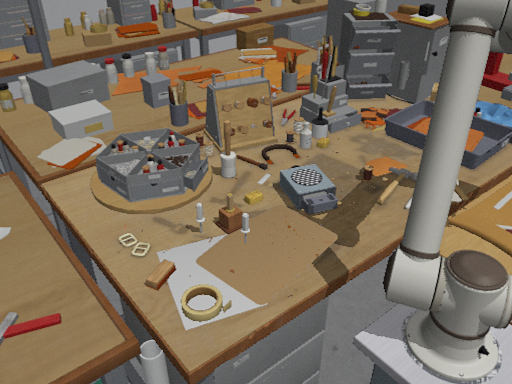

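View pics/top0.png

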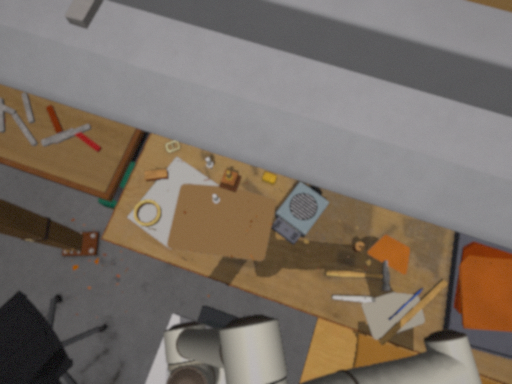

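```bash
python3 - <<'E'
from h import *
I=cv2.imread('pics/scene0.png'); cv2.imwrite('pics/s1.png',cv2.resize(I[150:270,170:370],None,fx=4,fy=4,interpolation=2))
I=cv2.imread('pics/top0.png'); cv2.imwrite('pics/t1.png',cv2.resize(I[140:260,190:350],None,fx=5,fy=5,interpolation=2))
E
```

```text
(no output)
```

View pics/s1.png

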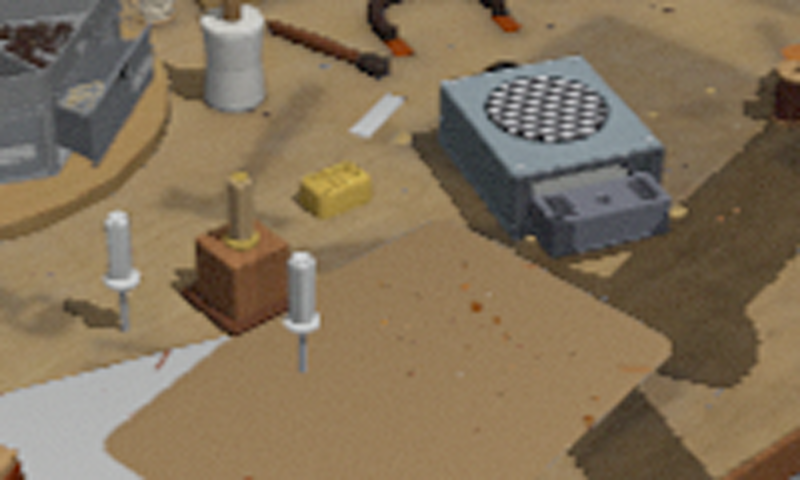

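View pics/t1.png

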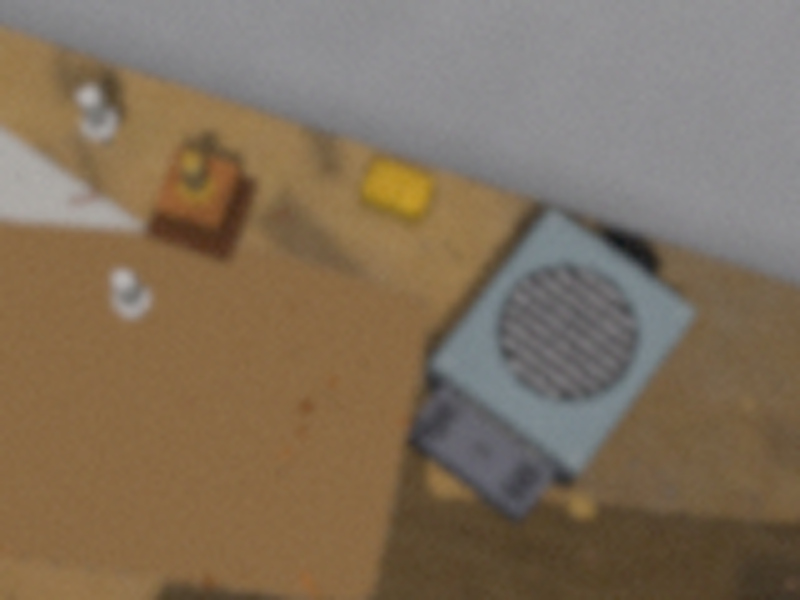

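Scene view: candidates for the pin are the wooden-handled pin in the wooden stand (230,202), the white decoy at (199,213) and the white decoy at (245,225). I choose the wooden one. The unit is at (310,185) with its lip and hole near (321,200). The top view confirms this: pin (228,173), lip hole (287,230).

```bash
python3 - <<'E'
from h import *
Ct=cal('top');Cs=cal('scene')
Dt=np.load('top0.npy');Ds=np.load('scene0.npy')
P=pts('top',Dt,Ct);S=pts('scene',Ds,Cs)
for u,v in [(250,100),(250,150),(300,170),(340,190),(240,155),(250,60),(400,150),(200,100)]: print('top',u,v,Dt[v,u],P[v,u])
print('hole', ray('top',190+483/5,140+451/5,.046,Ct), ray('scene',170+604/4,150+199/4,.046,Cs))
# scene depth points: unit top
m=(abs(S[...,2]-.066)<.006); 
I=cv2.imread('pics/scene0.png')
for nm,(u,v) in dict(pintop=(170+239/4,150+176/4),standtop=(170+242/4,150+242/4)).items():
    print(nm,S[int(v),int(u)],ray('scene',u,v,.111 if nm=='pintop' else .055,Cs))
print('pintop top',ray('top',190+190/5,140+163/5,.111,Ct))
# unit top corners in top
c=[(555,207),(695,312),(578,478),(432,360)]
Q=[ray('top',190+a/5,140+b/5,.066,Ct)[:2] for a,b in c]; print(Q, 'centre',np.mean(Q,0))
c=[(441,85),(580,57),(663,150),(525,183)]
Q2=[ray('scene',170+a/4,150+b/4,.066,Cs)[:2] for a,b in c]; print(Q2,'centre',np.mean(Q2,0))
for Q in (Q,Q2):
    Q=np.array(Q)
    for i in range(4): d=Q[(i+1)%4]-Q[i]; print(np.linalg.norm(d),np.degrees(np.arctan2(d[1],d[0])))
# stand top corners in top
c=[(178,150),(243,168),(222,231),(157,210)]
Q=np.array([ray('top',190+a/5,140+b/5,.055,Ct)[:2] for a,b in c]); print(Q,Q.mean(0))
for i in range(4): d=Q[(i+1)%4]-Q[i]; print(np.linalg.norm(d),np.degrees(np.arctan2(d[1],d[0])))
E
```

```text
top 250 100 0.3317189 [ 0.4381 -0.0545  1.0756]
top 250 150 0.36312854 [ 0.4095 -0.0635  1.0336]
top 300 170 0.36049697 [ 0.4068 -0.1151  1.0303]
top 340 190 0.3633483 [ 0.403  -0.1576  1.0219]
top 240 155 0.0 [ 0.2793 -0.1182  1.3703]
top 250 60 0.34233078 [ 0.476  -0.0412  1.0768]
top 400 150 0.32099178 [ 0.4361 -0.1908  1.0722]
top 200 100 0.34527862 [ 0.4296 -0.0086  1.0637]
hole [ 0.5435 -0.1286  0.046 ] [ 0.5409 -0.1254  0.046 ]
pintop [0.6579 0.1379 0.1163] [0.6629 0.1318 0.111 ]
standtop [0.6563 0.1374 0.0601] [0.6592 0.1337 0.055 ]
pintop top [0.6593 0.1311 0.111 ]
[array([ 0.7276, -0.1231]), array([ 0.6847, -0.2411]), array([ 0.543 , -0.1969]), array([ 0.59  , -0.0742])] centre [ 0.6363 -0.1588]
[array([ 0.722 , -0.1155]), array([ 0.6833, -0.2378]), array([ 0.5404, -0.188 ]), array([ 0.5742, -0.0715])] centre [ 0.63   -0.1532]
0.1255371070272037 -109.97408682470096
0.14843551157297283 162.6744260515898
0.13131993076925821 69.04861106884523
0.14604122680771747 -19.544365083323115
0.1282140448372932 -107.57984211066665
0.15129772245031914 160.77820830684703
0.12125043388761739 73.79468860168289
0.15416713597259496 -16.5899884412025
[[0.6829 0.1542]
 [0.6853 0.1038]
 [0.6345 0.1017]
 [0.6341 0.1524]] [0.6592 0.128 ]
0.05045412262968623 -87.25578134138853
0.05088372195794965 -177.6438509992839
0.050694561335423716 90.4317635366787
0.048840107430294176 2.106265741666823
```

```bash
cat >> h.py <<'E'
def yawR(a):  # tool x down, z at yaw a deg
    a=np.radians(a); z=np.array([np.cos(a),np.sin(a),0]); x=np.array([0,0,-1.]); y=np.cross(z,x)
    return np.stack([x,y,z],1)
def go(p,yaw,p0=None,R0=None):
    s=r.sense(); R0=s['ee_rot'] if R0 is None else R0; p0=s['tcp_pos'] if p0 is None else np.array(p0)
    d=R0.T@(np.array(p)-p0)*100; w=cv2.Rodrigues(R0.T@yawR(yaw))[0].ravel()*18/np.pi
    print('row',np.round(np.r_[d,w],2)); return d,w
def st():
    s=r.sense(); R=s['ee_rot']; print('t',round(s['time_s'],2),'tcp',s['tcp_pos'],'yaw',np.degrees(np.arctan2(R[1,2],R[0,2])),'down',R[:,0],'F',s['wrist_force'],'M',s['moment'],'g',s['gripper_width'],'j',s['joints'])
E
python3 - <<'E'
from h import *
Cs=cal('scene');Ct=cal('top')
for n,u,v in [('A',199,232),('B',245,243)]: print(n,ray('scene',u,v,0,Cs))
for n,(u,v) in dict(A=(190+92/5,140+93/5),B=(190+122/5,140+278/5)).items(): print(n,ray('top',u,v,.103,Ct))
f,cx,cy,R,t=cal('wrist'); s=r.sense(); print(f,cx,cy); print('cam in tool',s['ee_rot'].T@(-R.T@t-s['tcp_pos'])); print(s['ee_rot'].T@R.T)
print(yawR(14)); go([.60,.131,.22],92)
E
```

```text
A [0.6918 0.2268 0.    ]
B [0.5672 0.1513 0.    ]
A [0.6888 0.2182 0.103 ]
B [0.5664 0.148  0.103 ]
285.24214376534286 259.00931449221406 192.24948712172124
cam in tool [-0.1629 -0.0012 -0.0733]
[[-0.0008 -0.2699  0.9629]
 [ 1.      0.0012  0.0011]
 [-0.0015  0.9629  0.2699]]
[[ 0.     -0.2419  0.9703]
 [ 0.      0.9703  0.2419]
 [-1.      0.      0.    ]]
row [ 0.27 60.56 61.37 -7.79  0.01 -0.01]
```

Request:
{"fn": "play_rows", "kwargs": {"plan": [[[0, 4.1, 4.7, -0.8, 0, 0], [0, 8.2, 9.4, -1.6, 0, 0], [0, 12.3, 14.1, -2.4, 0, 0], [0, 16.4, 18.8, -3.2, 0, 0], [0, 20.5, 23.5, -4, 0, 0]]], "hand": 0.45}}

```text
time_s: 0.72
tcp_pos: [0.3308, -0.3483, 0.2224]
ee_rot: [[-0.0, -0.812, 0.583], [0.0, 0.583, 0.812], [-1.0, 0.0, 0.0]]
wrist_force: [1.6, -0.3, 0.7]
gripper_width: 0.518
```

```bash
python3 -c "
from h import *
st(); go([.66,.12,.22],92)"
```

```text
t 0.72 tcp [ 0.3308 -0.3483  0.2224] yaw 54.33305213563089 down [-0.0001  0.0002 -1.    ] F [ 1.5662 -0.344   0.7276] M [-0.0366 -0.0695 -0.04  ] g 0.5184974962016748 j [-27.0505   7.8546 -19.1263  -0.0056 -63.0307  -8.6139]
row [ 0.24  0.56 57.24 -3.77  0.   -0.  ]
```

Request:
{"fn": "play_rows", "kwargs": {"plan": [[[0, 0, 5.7, -0.4, 0, 0], [0, 0, 11.4, -0.8, 0, 0], [0, 0.2, 17.1, -1.2, 0, 0], [0, 0.3, 22.9, -1.6, 0, 0], [0, 0.3, 28.6, -2, 0, 0]]]}}

```text
time_s: 1.35
tcp_pos: [0.4961, -0.1149, 0.2224]
ee_rot: [[-0.0, -0.962, 0.272], [0.0, 0.272, 0.962], [-1.0, 0.0, -0.0]]
wrist_force: [1.3, -0.4, -0.3]
gripper_width: 0.454
```

```bash
python3 -c "
from h import *
st(); go([.66,.12,.22],92)"
```

```text
t 1.35 tcp [ 0.4961 -0.1149  0.2224] yaw 74.24242728234206 down [-0.0002  0.     -1.    ] F [ 1.3148 -0.4189 -0.2761] M [-0.082  -0.0281  0.0292] g 0.4537151466874791 j [  5.2416  10.7451 -15.5248  -0.003  -63.7429 -20.9978]
row [ 0.24 -9.4  27.06 -1.78 -0.   -0.  ]
```

```bash
python3 -c "
from h import *
C=cal('wrist'); np.savez('w0.npz',f=C[0],cx=C[1],cy=C[2],R=C[3],t=C[4])
I,D=r.capture('wrist'); cv2.imwrite('pics/w0.png',I); np.save('w0d.npy',D); print(proj('wrist',[.541,-.127,.046],C))"
```

```text
[221.4039 176.2903]
```

View pics/w0.png

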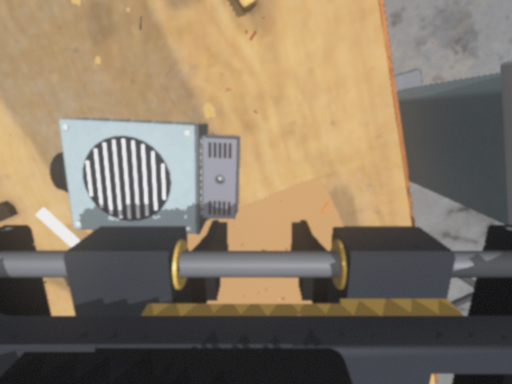

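Request:
{"fn": "play_rows", "kwargs": {"plan": [[[0, -1.9, 5.4, -0.4, 0, 0], [0, -3.8, 10.8, -0.8, 0, 0], [0, -5.7, 16.2, -1.2, 0, 0], [0, -7.6, 21.6, -1.6, 0, 0], [0, -9.4, 27, -1.8, 0, 0]]]}}

```text
time_s: 2.02
tcp_pos: [0.6606, 0.1186, 0.222]
ee_rot: [[-0.001, -0.999, -0.038], [-0.0, -0.038, 0.999], [-1.0, 0.001, -0.0]]
wrist_force: [0.4, -0.2, 0.5]
gripper_width: 0.449
```

```bash
python3 -c "
from h import *
st()
C=cal('wrist'); np.savez('w1.npz',f=C[0],cx=C[1],cy=C[2],R=C[3],t=C[4])
I,D=r.capture('wrist'); cv2.imwrite('pics/w1.png',I); np.save('w1d.npy',D); print(proj('wrist',[.66,.131,.111],C))"
```

```text
t 2.02 tcp [0.6606 0.1186 0.222 ] yaw 92.15912344141742 down [-0.0009 -0.0003 -1.    ] F [ 0.4461 -0.1857  0.5084] M [-0.0796 -0.0049  0.0632] g 0.4488003206253191 j [ 23.9477  26.6346   7.6686  -0.0052 -71.0885 -21.7869]
[259.5881 202.1842]
```

View pics/w1.png

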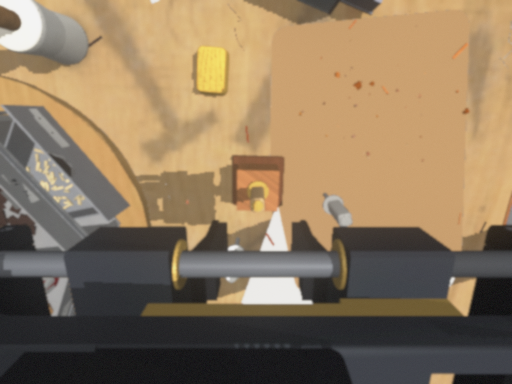

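```bash
python3 - <<'E'
from h import *
I=cv2.imread('pics/w1.png'); cv2.imwrite('pics/w1c.png',cv2.resize(I[145:225,215:305],None,fx=7,fy=7,interpolation=2))
I=cv2.imread('pics/w0.png'); cv2.imwrite('pics/w0c.png',cv2.resize(I[110:240,50:250],None,fx=4,fy=4,interpolation=2))
E
```

```text
(no output)
```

View pics/w1c.png

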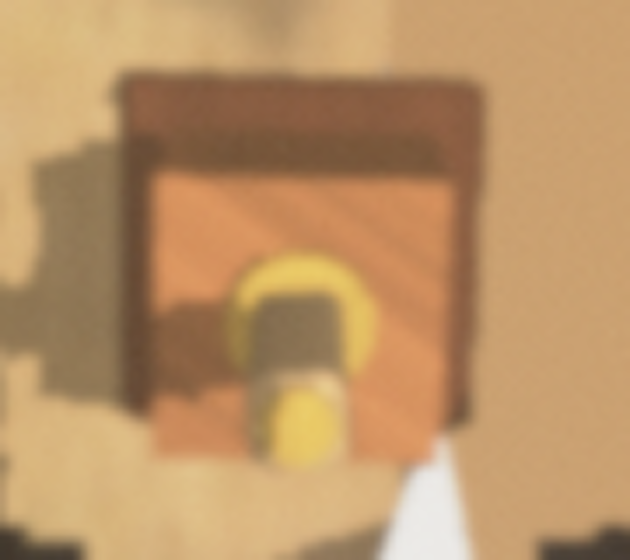

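View pics/w0c.png

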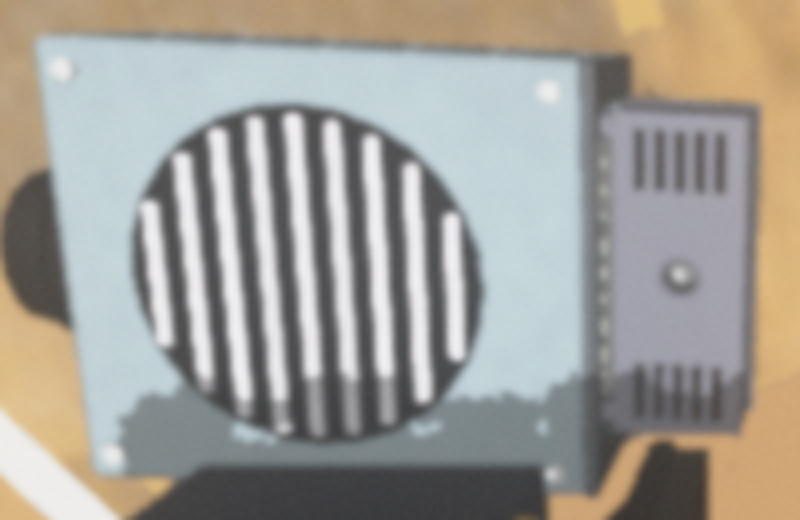

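```bash
python3 - <<'E'
from h import *
def L(n):
    z=np.load(n); return (float(z['f']),float(z['cx']),float(z['cy']),z['R'],z['t'])
C1=L('w1.npz');C0=L('w0.npz')
w1=lambda a,b,z: ray('',215+(a-3)/7,145+(b-3)/7,z,C1)
w0=lambda a,b,z: ray('',50+(a-1.5)/4,110+(b-1.5)/4,z,C0)
print('pin top',w1(301,424,.1125),'guard',w1(303,325,.0590))
Q=np.array([w1(152,178,.055),w1(453,178,.055),w1(436,462,.055),w1(155,458,.055)]);print('stand',Q[:,:2],Q.mean(0))
def edges(Q):
    for i in range(4): d=Q[(i+1)%4]-Q[i]; print(np.linalg.norm(d),np.degrees(np.arctan2(d[1],d[0])))
edges(Q)
print('foot',w1(122,80,.008),w1(484,88,.008))
h=w0(680,277,.046);print('hole',h)
Q=np.array([w0(38,36,.066),w0(583,57,.066),w0(592,495,.066),w0(98,475,.066)]);print(Q.mean(0));edges(Q)
Q=np.array([w0(61,69,.067),w0(547,92,.067),w0(553,473,.067),w0(112,456,.067)]);print('screws',Q[:,:2],Q.mean(0));edges(Q)
Q=np.array([w0(617,100,.046),w0(760,104,.046),w0(744,432,.046),w0(606,432,.046)]);print('lip',Q.mean(0));edges(Q)
D=np.load('w0d.npy');P=pts('',D,C0); print('depth lip',P[170,215],P[185,230],P[150,90])
D=np.load('w1d.npy');P=pts('',D,C1); print('depth stand',P[175,240],P[206,258])
E
```

```text
pin top [0.6619 0.1337 0.1125] guard [0.6618 0.1337 0.059 ]
stand [[0.6881 0.1102]
 [0.6376 0.1082]
 [0.6376 0.1587]
 [0.6867 0.1599]] [0.6625 0.1343 0.055 ]
0.05053448593872574 -177.75778601931856
0.05046151255855537 89.96884107728145
0.04907998322008549 1.3784354882965835
0.04968485724888822 -88.38236117721408
foot [0.6975 0.101  0.008 ] [0.629  0.0999 0.008 ]
hole [ 0.5441 -0.1245  0.046 ]
[ 0.637  -0.1553  0.066 ]
0.14749981226833778 162.17096089447503
0.12921026263345747 72.0816269892276
0.14865344305400094 -18.188203913345703
0.12828538781513196 -108.43296696035658
screws [[ 0.6844 -0.2292]
 [ 0.5591 -0.1877]
 [ 0.5951 -0.0812]
 [ 0.7202 -0.122 ]] [ 0.6397 -0.155   0.067 ]
0.13204607931790963 161.65681585834116
0.11239147727492398 71.30492482358288
0.13160632235196199 -18.055384048333085
0.11305069503552512 -108.46930429220633
lip [ 0.5433 -0.1254  0.046 ]
0.04179345933639691 162.74648267428836
0.1024502429519743 70.43629534176995
0.0437141091948767 -15.6734094497355
0.10374797724735621 -110.58758762002918
depth lip [ 0.5457 -0.1367  0.0476] [ 0.534  -0.114   0.0471] [ 0.6692 -0.1988  0.0662]
depth stand [0.6835 0.1158 0.0563] [0.6615 0.1342 0.1136]
```

```bash
python3 -c "
from h import *
go([.662,.134,.115],91.5);go([.662,.134,.065],91.5)"
```

```text
row [10.53  0.18  1.01  0.1   0.    0.01]
row [15.53  0.19  1.01  0.1   0.    0.01]
```

```bash
python3 -c "
from h import *
st();C=cal('wrist'); f,cx,cy,R,t=C; s=r.sense(); print(s['ee_rot'].T@(-R.T@t-s['tcp_pos']))"
```

```text
t 2.08 tcp [0.6641 0.1239 0.2203] yaw 92.4517136041754 down [ 0.0019  0.0008 -1.    ] F [5.5528 2.3695 0.8429] M [ 0.3594 -0.6432  0.0189] g 0.4496107130258853 j [ 24.2532  27.0375   8.0874   0.0018 -70.9311 -21.8021]
[-0.1629 -0.0005 -0.0747]
```

Request:
{"fn": "play_rows", "kwargs": {"plan": [[[0, 0, 0, 0, 0, 0], [0, 0, 0, 0, 0, 0], [0, 0, 0, 0, 0, 0]]]}}

```text
time_s: 2.45
tcp_pos: [0.6595, 0.1159, 0.2231]
ee_rot: [[0.0, -0.999, -0.035], [0.0, -0.035, 0.999], [-1.0, -0.0, 0.0]]
wrist_force: [0.7, 0.6, -0.3]
gripper_width: 0.449
```

```bash
python3 -c "
from h import *
st();C=cal('wrist'); f,cx,cy,R,t=C; s=r.sense(); print(s['ee_rot'].T@(-R.T@t-s['tcp_pos']))
np.savez('w2.npz',f=C[0],cx=C[1],cy=C[2],R=C[3],t=C[4])
I,D=r.capture('wrist'); cv2.imwrite('pics/w2c.png',cv2.resize(I[145:225,215:305],None,fx=7,fy=7,interpolation=2)); np.save('w2d.npy',D)
st()"
```

```text
t 2.45 tcp [0.6595 0.1159 0.2231] yaw 92.00889023171884 down [ 0.0003  0.0001 -1.    ] F [ 0.7466  0.5868 -0.2856] M [0.0577 0.1216 0.0344] g 0.44858933900163855 j [ 23.7784  26.4036   7.4465   0.0017 -71.0249 -21.77  ]
[-0.1628 -0.0005 -0.0747]
t 2.5 tcp [0.6596 0.116  0.2232] yaw 92.01016062969602 down [ 0.0005  0.0002 -1.    ] F [-0.1902 -0.1584  0.3052] M [0.0165 0.1565 0.0257] g 0.4484069724728761 j [ 23.7787  26.4034   7.4589   0.0023 -71.0242 -21.7693]
```

View pics/w2c.png

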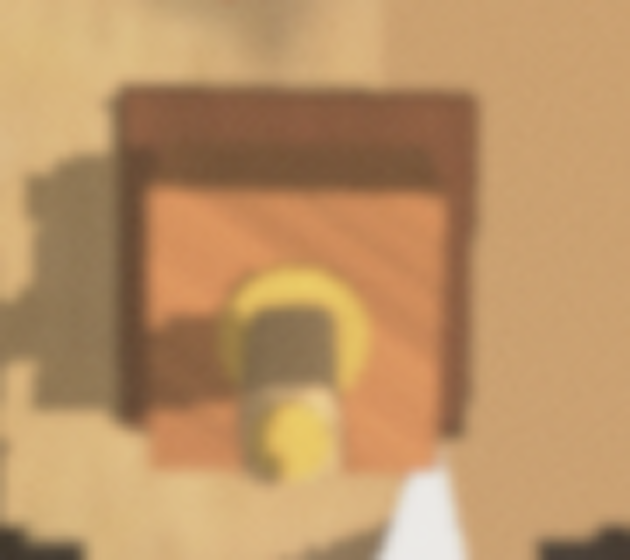

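```bash
python3 - <<'E'
from h import *
z=np.load('w2.npz'); C1=(float(z['f']),float(z['cx']),float(z['cy']),z['R'],z['t'])
w1=lambda a,b,z: ray('',215+(a-3)/7,145+(b-3)/7,z,C1)
print('pin top',w1(298,440,.1125),'guard',w1(296,338,.0590))
Q=np.array([w1(146,188,.055),w1(449,192,.055),w1(436,470,.055),w1(149,470,.055)]);print('stand',Q[:,:2],Q.mean(0))
for i in range(4): d=Q[(i+1)%4]-Q[i]; print(np.linalg.norm(d),np.degrees(np.arctan2(d[1],d[0])))
go([.662,.134,.115],91.5);go([.662,.134,.065],91.5)
E
```

```text
pin top [0.6613 0.1339 0.1125] guard [0.6621 0.1337 0.059 ]
stand [[0.6882 0.1095]
 [0.6371 0.1083]
 [0.6367 0.158 ]
 [0.687  0.1599]] [0.6623 0.1339 0.055 ]
0.051125452368958504 -178.66537002765284
0.049691770896882724 90.53069222350658
0.05036413348232469 2.1133883074941813
0.05037144929919076 -88.58716850926824
row [10.82 -0.3   1.79  0.05  0.    0.  ]
row [15.82 -0.3   1.79  0.05  0.    0.  ]
```

Request:
{"fn": "play_rows", "kwargs": {"plan": [[[3, -0.3, 1.8, 0.05, 0, 0], [6, -0.3, 1.8, 0.05, 0, 0], [9, -0.3, 1.8, 0.05, 0, 0], [10.8, -0.3, 1.8, 0.05, 0, 0], [10.8, -0.3, 1.8, 0.05, 0, 0]]]}}

```text
time_s: 3.12
tcp_pos: [0.6616, 0.1344, 0.1135]
ee_rot: [[-0.002, -1.0, -0.027], [-0.001, -0.027, 1.0], [-1.0, 0.002, -0.001]]
wrist_force: [0.2, 0.8, 0.1]
gripper_width: 0.453
```

```bash
python3 -c "
from h import *
st();go([.662,.134,.065],91.5)"
```

```text
t 3.12 tcp [0.6616 0.1344 0.1135] yaw 91.5457083575287 down [-0.0023 -0.001  -1.    ] F [0.2255 0.8232 0.0675] M [-0.0298  0.0785  0.0282] g 0.45306513083413885 j [ 25.1756  31.765    0.1815  -0.0026 -58.5616 -23.6286]
row [ 4.85 -0.05 -0.04  0.   -0.01 -0.01]
```

Request:
{"fn": "play_rows", "kwargs": {"plan": [[[2, 0, 0, 0, 0, 0], [4, 0, 0, 0, 0, 0], [4.9, 0, 0, 0, 0, 0], [4.9, 0, 0, 0, 0, 0], [4.9, 0, 0, 0, 0, 0]]]}}

```text
time_s: 3.75
tcp_pos: [0.6632, 0.1354, 0.0669]
ee_rot: [[0.002, -1.0, -0.028], [0.001, -0.028, 1.0], [-1.0, -0.002, 0.001]]
wrist_force: [-0.9, 0.4, 0.6]
gripper_width: 0.451
```

```bash
python3 -c "
from h import *
st()
I,D=r.capture('wrist'); cv2.imwrite('pics/w3.png',I)"
```

```text
t 3.75 tcp [0.6632 0.1354 0.0669] yaw 91.59701189333755 down [ 0.0023  0.0006 -1.    ] F [-0.9387  0.4002  0.5806] M [ 0.002   0.0787 -0.0434] g 0.45063141822559677 j [ 25.2074  34.4438  -2.4346   0.0294 -52.9869 -23.6281]
```

View pics/w3.png

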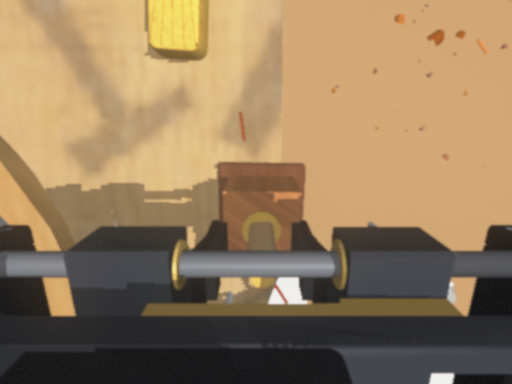

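The pin's handle (261,240) sits midway between the fingers (210 and 312), so I close.

Request:
{"fn": "play_rows", "kwargs": {"plan": [[[0, 0, -0.1, 0, 0, 0], [0, 0, -0.1, 0, 0, 0], [0, 0, -0.1, 0, 0, 0], [0, 0, -0.1, 0, 0, 0], [0, 0, -0.1, 0, 0, 0]]], "hand": 0}}

```text
time_s: 4.42
tcp_pos: [0.6623, 0.1342, 0.0657]
ee_rot: [[-0.0, -1.0, -0.028], [-0.0, -0.028, 1.0], [-1.0, 0.0, -0.0]]
wrist_force: [-0.4, -0.8, 0.6]
gripper_width: 0.171
```

Request:
{"fn": "play_rows", "kwargs": {"plan": [[[0, 0, 0, 0, 0, 0], [0, 0, 0, 0, 0, 0]]]}}

```text
time_s: 4.68
tcp_pos: [0.6623, 0.1342, 0.0656]
ee_rot: [[-0.0, -1.0, -0.028], [-0.0, -0.028, 1.0], [-1.0, 0.0, -0.0]]
wrist_force: [-0.7, -0.2, 0.8]
gripper_width: 0.169
```

```bash
python3 -c "
from h import *
st()"
```

```text
t 4.67 tcp [0.6623 0.1342 0.0656] yaw 91.5819921917057 down [-0.0001 -0.0001 -1.    ] F [-0.6604 -0.1719  0.8044] M [-0.0398  0.2972 -0.0215] g 0.16901889249520813 j [ 25.1308  34.4939  -2.549    0.0024 -52.9614 -23.5502]
```

Request:
{"fn": "play_rows", "kwargs": {"plan": [[[-1, 0, 0, 0, 0, 0], [-3, 0, 0, 0, 0, 0], [-6, 0, 0, 0, 0, 0], [-9.5, 0, 0, 0, 0, 0], [-9.5, 0, 0, 0, 0, 0]]]}}

```text
time_s: 5.3
tcp_pos: [0.6644, 0.1349, 0.1648]
ee_rot: [[0.008, -1.0, -0.028], [0.003, -0.028, 1.0], [-1.0, -0.008, 0.002]]
wrist_force: [0.7, -0.1, 0.2]
gripper_width: 0.175
```

```bash
python3 -c "
from h import *
st()
I,D=r.capture('wrist'); cv2.imwrite('pics/w4.png',I);I,D=r.capture('scene'); cv2.imwrite('pics/s4.png',cv2.resize(I[130:270,170:370],None,fx=4,fy=4,interpolation=2))
go([.5443,-.1243,.158],71.8)"
```

```text
t 5.3 tcp [0.6644 0.1349 0.1648] yaw 91.61278456380902 down [ 0.0077  0.0026 -1.    ] F [ 0.6792 -0.0998  0.1654] M [ 0.036   0.1209 -0.0165] g 0.17489701895354334 j [ 25.1328  29.2371   3.6096   0.0586 -63.9093 -23.5461]
row [  0.24  12.46 -25.52   1.98   0.    -0.  ]
```

View pics/w4.png

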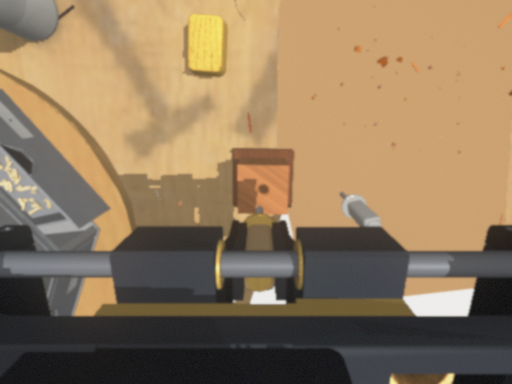

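View pics/s4.png

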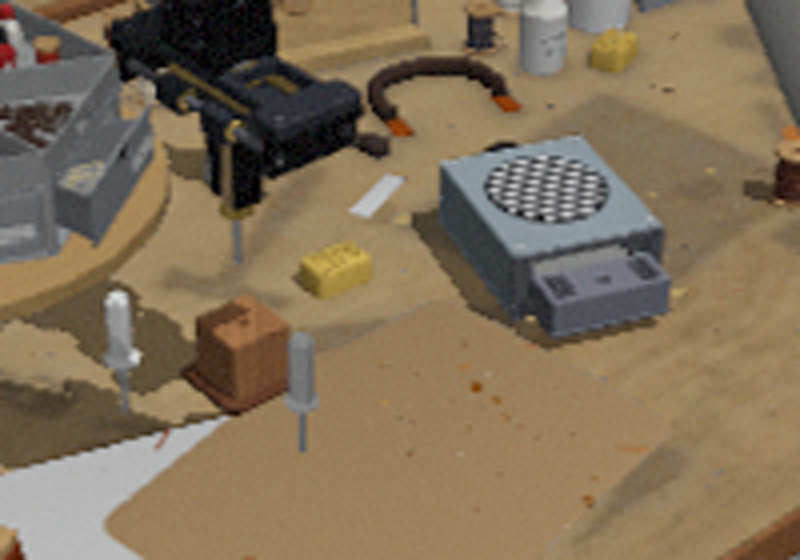

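Request:
{"fn": "play_rows", "kwargs": {"plan": [[[0, 2.4, -5, 0.4, 0, 0], [0, 4.9, -10, 0.8, 0, 0], [0, 7.3, -15, 1.2, 0, 0], [0, 9.8, -20, 1.6, 0, 0], [0, 12.3, -25.2, 2, 0, 0]]]}}

```text
time_s: 6.02
tcp_pos: [0.5444, -0.1225, 0.159]
ee_rot: [[-0.003, -0.948, 0.318], [0.0, 0.318, 0.948], [-1.0, 0.003, -0.001]]
wrist_force: [0.1, -1.1, -0.9]
gripper_width: 0.169
```

Request:
{"fn": "play_rows", "kwargs": {"plan": [[[0, 0, 0, 0, 0, 0], [0, 0, 0, 0, 0, 0], [0, 0, 0, 0, 0, 0]]]}}

```text
time_s: 6.4
tcp_pos: [0.5466, -0.1203, 0.16]
ee_rot: [[-0.001, -0.949, 0.315], [0.0, 0.315, 0.949], [-1.0, 0.001, -0.0]]
wrist_force: [-0.3, 0.3, -0.3]
gripper_width: 0.172
```

```bash
python3 -c "
from h import *
st();C=cal('wrist');np.savez('w5.npz',f=C[0],cx=C[1],cy=C[2],R=C[3],t=C[4])
I,D=r.capture('wrist'); cv2.imwrite('pics/w5.png',I);cv2.imwrite('pics/w5c.png',cv2.resize(I[110:250,180:340],None,fx=5,fy=4,interpolation=2) if 0 else cv2.resize(I[130:270,180:340],None,fx=4,fy=4,interpolation=2))
go([.5443,-.1243,.13],71.8); print(proj('',[.5443,-.1243,.046],C))"
```

```text
t 6.4 tcp [ 0.5466 -0.1203  0.16  ] yaw 71.66192068224188 down [-0.0008  0.0001 -1.    ] F [-0.3397  0.3337 -0.2632] M [0.0021 0.0426 0.0475] g 0.17247324628648045 j [  4.1751  18.829  -14.0243  -0.0094 -57.1928 -22.5081]
row [ 3.01  0.09 -0.47 -0.01 -0.   -0.  ]
[260.6569 184.7839]
```

View pics/w5c.png

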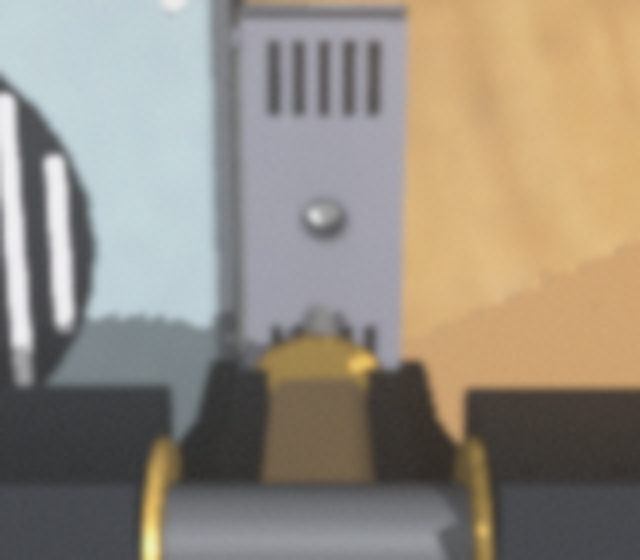

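```bash
python3 -c "
from h import *
z=np.load('w5.npz'); C=(float(z['f']),float(z['cx']),float(z['cy']),z['R'],z['t'])
print('hole',ray('',180+321.5/4,130+216/4,.046,C)); print('tip proj',proj('',[.5466,-.1203,.104],C),'seen tip (bottom end up)',180+319.5/4,130+(312)/4, ray('',180+319.5/4,130+314/4,.1044,C))
"
```

```text
hole [ 0.5443 -0.1252  0.046 ]
tip proj [259.9286 207.7461] seen tip (bottom end up) 259.875 208.0 [ 0.5468 -0.1198  0.1044]
```

Request:
{"fn": "play_rows", "kwargs": {"plan": [[[1, 0.1, -0.5, 0, 0, 0], [2.5, 0.1, -0.5, 0, 0, 0], [4, 0.1, -0.5, 0, 0, 0], [4.5, 0.1, -0.5, 0, 0, 0], [4.5, 0.1, -0.5, 0, 0, 0]]]}}

```text
time_s: 7.08
tcp_pos: [0.5436, -0.1256, 0.1149]
ee_rot: [[-0.001, -0.949, 0.316], [-0.0, 0.316, 0.949], [-1.0, 0.001, -0.001]]
wrist_force: [-0.1, -0.4, -1.1]
gripper_width: 0.174
```

Request:
{"fn": "play_rows", "kwargs": {"plan": [[[0, 0, 0, 0, 0, 0], [0, 0, 0, 0, 0, 0]]]}}

```text
time_s: 7.32
tcp_pos: [0.5442, -0.1256, 0.1161]
ee_rot: [[0.001, -0.949, 0.316], [0.0, 0.316, 0.949], [-1.0, -0.001, 0.0]]
wrist_force: [0.4, 0.2, -1.2]
gripper_width: 0.168
```

```bash
python3 -c "
from h import *
st();C=cal('wrist')
I,D=r.capture('wrist'); cv2.imwrite('pics/w6c.png',cv2.resize(I[150:270,190:330],None,fx=5,fy=5,interpolation=2))
go([.5443,-.1247,.1],71.8); print(proj('',[.5443,-.1247,.046],C))"
```

```text
t 7.33 tcp [ 0.5442 -0.1256  0.1161] yaw 71.58418130971411 down [ 0.0012  0.     -1.    ] F [ 0.4054  0.1542 -1.1559] M [ 0.0697  0.0906 -0.011 ] g 0.1684469979359566 j [  3.6353  21.3696 -17.3953   0.0046 -51.1645 -22.054 ]
row [ 1.61  0.01  0.09 -0.02  0.    0.01]
[260.245  203.3696]
```

View pics/w6c.png

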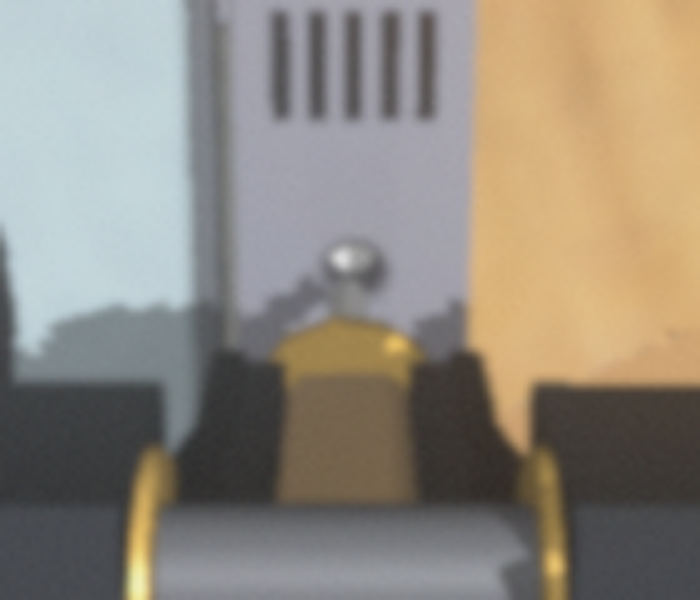

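Request:
{"fn": "play_rows", "kwargs": {"plan": [[[0.5, 0, 0.1, 0, 0, 0], [1, 0, 0.1, 0, 0, 0], [1.1, 0, 0.1, 0, 0, 0], [1.1, 0, 0.1, 0, 0, 0]]]}}

```text
time_s: 7.88
tcp_pos: [0.544, -0.1246, 0.1043]
ee_rot: [[-0.0, -0.949, 0.316], [-0.0, 0.316, 0.949], [-1.0, 0.0, -0.0]]
wrist_force: [-0.7, -0.1, -0.6]
gripper_width: 0.169
```

Request:
{"fn": "play_rows", "kwargs": {"plan": [[[0.2, 0, 0, 0, 0, 0], [0.3, 0, 0, 0, 0, 0], [0.4, 0, 0, 0, 0, 0], [0.4, 0, 0, 0, 0, 0], [0.4, 0, 0, 0, 0, 0]]]}}

```text
time_s: 8.5
tcp_pos: [0.5441, -0.1246, 0.1006]
ee_rot: [[0.0, -0.949, 0.316], [0.0, 0.316, 0.949], [-1.0, -0.0, 0.0]]
wrist_force: [0.4, 0.9, -1.5]
gripper_width: 0.169
```

```bash
python3 -c "
from h import *
st()"
```

```text
t 8.5 tcp [ 0.5441 -0.1246  0.1006] yaw 71.58031487098303 down [ 0.0001  0.     -1.    ] F [ 0.3672  0.9102 -1.4541] M [0.0394 0.108  0.0852] g 0.16892268659271525 j [  3.7356  22.4359 -18.378   -0.0009 -49.1823 -22.1547]
```

Request:
{"fn": "play_rows", "kwargs": {"plan": [[[0.1, 0, 0, 0, 0, 0], [0.15, 0, 0, 0, 0, 0], [0.15, 0, 0, 0, 0, 0]]]}}

```text
time_s: 8.88
tcp_pos: [0.5441, -0.1246, 0.099]
ee_rot: [[-0.0, -0.949, 0.316], [0.0, 0.316, 0.949], [-1.0, 0.0, -0.0]]
wrist_force: [0.1, -0.2, -1.6]
gripper_width: 0.168
```

Request:
{"fn": "play_rows", "kwargs": {"plan": [[[0.1, 0, 0, 0, 0, 0], [0.15, 0, 0, 0, 0, 0], [0.15, 0, 0, 0, 0, 0]]]}}

```text
time_s: 9.25
tcp_pos: [0.5441, -0.1246, 0.0975]
ee_rot: [[-0.0, -0.949, 0.316], [-0.0, 0.316, 0.949], [-1.0, 0.0, -0.0]]
wrist_force: [-0.2, -0.1, -0.8]
gripper_width: 0.171
```

Request:
{"fn": "play_rows", "kwargs": {"plan": [[[0.1, 0, 0, 0, 0, 0], [0.15, 0, 0, 0, 0, 0], [0.15, 0, 0, 0, 0, 0]]]}}

```text
time_s: 9.62
tcp_pos: [0.5441, -0.1246, 0.096]
ee_rot: [[-0.0, -0.949, 0.316], [0.0, 0.316, 0.949], [-1.0, 0.0, -0.0]]
wrist_force: [0.1, 0.4, -0.5]
gripper_width: 0.168
```

Request:
{"fn": "play_rows", "kwargs": {"plan": [[[0.1, 0, 0, 0, 0, 0], [0.15, 0, 0, 0, 0, 0], [0.15, 0, 0, 0, 0, 0]]]}}

```text
time_s: 10.0
tcp_pos: [0.5441, -0.1246, 0.0945]
ee_rot: [[-0.0, -0.949, 0.316], [-0.0, 0.316, 0.949], [-1.0, 0.0, -0.0]]
wrist_force: [-0.3, 0.2, -1.5]
gripper_width: 0.173
```

Request:
{"fn": "play_rows", "kwargs": {"plan": [[[0.1, 0, 0, 0, 0, 0], [0.15, 0, 0, 0, 0, 0], [0.15, 0, 0, 0, 0, 0]]]}}

```text
time_s: 10.38
tcp_pos: [0.5441, -0.1246, 0.093]
ee_rot: [[-0.0, -0.949, 0.316], [-0.0, 0.316, 0.949], [-1.0, 0.0, -0.0]]
wrist_force: [0.0, -0.6, -0.9]
gripper_width: 0.17
```

Request:
{"fn": "play_rows", "kwargs": {"plan": [[[0.1, 0, 0, 0, 0, 0], [0.15, 0, 0, 0, 0, 0], [0.15, 0, 0, 0, 0, 0]]]}}

```text
time_s: 10.75
tcp_pos: [0.544, -0.1246, 0.0915]
ee_rot: [[-0.0, -0.949, 0.316], [-0.0, 0.316, 0.949], [-1.0, 0.0, -0.0]]
wrist_force: [0.2, -0.4, 0.1]
gripper_width: 0.172
```

Request:
{"fn": "play_rows", "kwargs": {"plan": [[[0.1, 0, 0, 0, 0, 0], [0.15, 0, 0, 0, 0, 0], [0.15, 0, 0, 0, 0, 0]]]}}

```text
time_s: 11.12
tcp_pos: [0.5441, -0.1246, 0.09]
ee_rot: [[-0.0, -0.949, 0.316], [-0.0, 0.316, 0.949], [-1.0, 0.0, -0.0]]
wrist_force: [-0.1, -0.3, -0.5]
gripper_width: 0.166
```

Request:
{"fn": "play_rows", "kwargs": {"plan": [[[0.1, 0, 0, 0, 0, 0], [0.15, 0, 0, 0, 0, 0], [0.15, 0, 0, 0, 0, 0]]]}}

```text
time_s: 11.5
tcp_pos: [0.5441, -0.1246, 0.0885]
ee_rot: [[-0.0, -0.949, 0.316], [0.0, 0.316, 0.949], [-1.0, 0.0, -0.0]]
wrist_force: [0.1, 0.4, -1.6]
gripper_width: 0.17
```

Request:
{"fn": "play_rows", "kwargs": {"plan": [[[0.1, 0, 0, 0, 0, 0], [0.15, 0, 0, 0, 0, 0], [0.15, 0, 0, 0, 0, 0]]]}}

```text
time_s: 11.88
tcp_pos: [0.5441, -0.1246, 0.087]
ee_rot: [[-0.0, -0.949, 0.316], [0.0, 0.316, 0.949], [-1.0, 0.0, -0.0]]
wrist_force: [0.2, 0.2, -0.6]
gripper_width: 0.171
```

Request:
{"fn": "play_rows", "kwargs": {"plan": [[[0.1, 0, 0, 0, 0, 0], [0.1, 0, 0, 0, 0, 0], [0.1, 0, 0, 0, 0, 0]]]}}

```text
time_s: 12.25
tcp_pos: [0.5442, -0.1246, 0.0863]
ee_rot: [[0.0, -0.949, 0.316], [-0.0, 0.316, 0.949], [-1.0, -0.0, 0.0]]
wrist_force: [-0.1, 1.5, 1.4]
gripper_width: 0.17
```

Request:
{"fn": "play_rows", "kwargs": {"plan": [[[0.1, 0, 0, 0, 0, 0], [0.1, 0, 0, 0, 0, 0], [0.1, 0, 0, 0, 0, 0]]]}}

```text
time_s: 12.62
tcp_pos: [0.5442, -0.1246, 0.0851]
ee_rot: [[0.0, -0.949, 0.316], [-0.0, 0.316, 0.949], [-1.0, -0.0, -0.0]]
wrist_force: [-0.7, 0.5, 2.5]
gripper_width: 0.173
```

Request:
{"fn": "play_rows", "kwargs": {"plan": [[[0.1, 0, 0, 0, 0, 0], [0.1, 0, 0, 0, 0, 0], [0.1, 0, 0, 0, 0, 0]]]}}

```text
time_s: 13.0
tcp_pos: [0.5441, -0.1246, 0.0841]
ee_rot: [[0.0, -0.949, 0.316], [-0.0, 0.316, 0.949], [-1.0, -0.0, 0.0]]
wrist_force: [-0.7, 0.3, 3.3]
gripper_width: 0.17
```

```bash
cat >> h.py <<'E'
def avgF(n=8):
    L=[];p=[]
    for i in range(n):
        r.capture('top'); s=r.sense(); L.append(s['wrist_force']); p.append(s['tcp_pos'])
    print('avgF',np.mean(L,0),'sd',np.std(L,0),'p',np.mean(p,0),'t',s['time_s'])
E
python3 -c "
from h import *
avgF(8)"
```

```text
avgF [-0.8942  0.2011  2.8945] sd [0.3356 0.5483 0.3807] p [ 0.5441 -0.1246  0.0841] t 13.4
```

Request:
{"fn": "play_rows", "kwargs": {"plan": [[[0.1, 0, 0, 0, 0, 0], [0.1, 0, 0, 0, 0, 0], [0.1, 0, 0, 0, 0, 0]]]}}

```text
time_s: 13.78
tcp_pos: [0.5441, -0.1246, 0.0831]
ee_rot: [[0.0, -0.949, 0.316], [-0.0, 0.316, 0.949], [-1.0, -0.0, 0.0]]
wrist_force: [-1.3, 0.3, 3.2]
gripper_width: 0.174
```

```bash
python3 -c "
from h import *
avgF(8)"
```

```text
avgF [-1.0957  0.34    3.5035] sd [0.7133 0.5073 0.3655] p [ 0.5441 -0.1246  0.0831] t 14.175
```

Request:
{"fn": "play_rows", "kwargs": {"plan": [[[0.1, 0, 0, 0, 0, 0], [0.2, 0, 0, 0, 0, 0], [0.25, 0, 0, 0, 0, 0], [0.25, 0, 0, 0, 0, 0], [0.25, 0, 0, 0, 0, 0]]]}}

```text
time_s: 14.8
tcp_pos: [0.5441, -0.1246, 0.0806]
ee_rot: [[0.0, -0.949, 0.316], [0.0, 0.316, 0.949], [-1.0, -0.0, 0.0]]
wrist_force: [-1.3, 1.4, 4.5]
gripper_width: 0.17
```

```bash
python3 -c "
from h import *
avgF(12)"
```

```text
avgF [-1.5925  0.3995  4.7464] sd [0.4133 0.468  0.3799] p [ 0.5441 -0.1246  0.0806] t 15.4
```

Request:
{"fn": "play_rows", "kwargs": {"plan": [[[0.05, 0, 0, 0, 0, 0], [0.05, 0.1, 0, 0, 0, 0], [0.05, 0.2, 0, 0, 0, 0], [0.05, 0.3, 0, 0, 0, 0], [0.05, 0.4, 0, 0, 0, 0]]]}}

```text
time_s: 16.02
tcp_pos: [0.5414, -0.1235, 0.0805]
ee_rot: [[0.003, -0.949, 0.316], [-0.0, 0.316, 0.949], [-1.0, -0.003, 0.001]]
wrist_force: [2.6, -2.0, 4.8]
gripper_width: 0.172
```

```bash
python3 -c "
from h import *
avgF(4);st()"
```

```text
avgF [ 1.6427 -1.4378  4.9711] sd [0.2713 0.2886 0.3757] p [ 0.5408 -0.1234  0.0803] t 16.225
t 16.23 tcp [ 0.5407 -0.1233  0.0802] yaw 71.59012922243656 down [ 0.001 -0.    -1.   ] F [ 1.2139 -1.8176  4.6078] M [-0.5092 -0.7061  0.0371] g 0.17591096406077075 j [  3.9018  23.5837 -20.1564   0.0074 -46.205  -22.3169]
```

Request:
{"fn": "play_rows", "kwargs": {"plan": [[[0, 0.1, 0, 0, 0, 0], [0, 0.2, 0, 0, 0, 0], [0, 0.3, 0, 0, 0, 0]]]}}

```text
time_s: 16.6
tcp_pos: [0.5375, -0.1223, 0.0801]
ee_rot: [[0.0, -0.949, 0.316], [0.0, 0.316, 0.949], [-1.0, -0.0, 0.0]]
wrist_force: [2.7, -1.1, 4.2]
gripper_width: 0.168
```

```bash
python3 -c "
from h import *
avgF(4);st()"
```

```text
avgF [ 1.8084 -1.1561  5.0809] sd [0.304  0.5801 0.1955] p [ 0.5373 -0.1223  0.0801] t 16.8
t 16.8 tcp [ 0.5373 -0.1223  0.08  ] yaw 71.58365941283283 down [-0.0001  0.0001 -1.    ] F [ 2.1663 -1.4681  4.9661] M [-0.447  -0.7206 -0.0136] g 0.17166813801639774 j [  4.0336  23.3387 -20.6125  -0.0108 -46.0541 -22.4424]
```

Request:
{"fn": "play_rows", "kwargs": {"plan": [[[0, 0.2, 0, 0, 0, 0], [0, 0.4, 0, 0, 0, 0], [0, 0.6, 0, 0, 0, 0], [0, 0.8, 0, 0, 0, 0], [0, 1, 0, 0, 0, 0]]]}}

```text
time_s: 17.42
tcp_pos: [0.528, -0.1191, 0.0801]
ee_rot: [[0.0, -0.949, 0.316], [0.0, 0.316, 0.949], [-1.0, -0.0, 0.0]]
wrist_force: [1.0, -1.5, 4.7]
gripper_width: 0.172
```

```bash
python3 -c "
from h import *
avgF(4);st()
I,D=r.capture('wrist'); cv2.imwrite('pics/w7.png',I);I,D=r.capture('scene'); cv2.imwrite('pics/s7.png',cv2.resize(I[130:270,170:370],None,fx=4,fy=4,interpolation=2))"
```

```text
avgF [ 1.8018 -1.4446  4.8206] sd [0.3637 0.4361 0.2268] p [ 0.5277 -0.1191  0.08  ] t 17.625
t 17.62 tcp [ 0.5277 -0.1191  0.08  ] yaw 71.57963089704431 down [-0.0004  0.0002 -1.    ] F [ 1.2184 -2.0373  4.5576] M [-0.3234 -0.5972 -0.0471] g 0.16935352337752263 j [  4.457   22.5225 -22.0256  -0.0184 -45.4722 -22.8645]
```

View pics/s7.png

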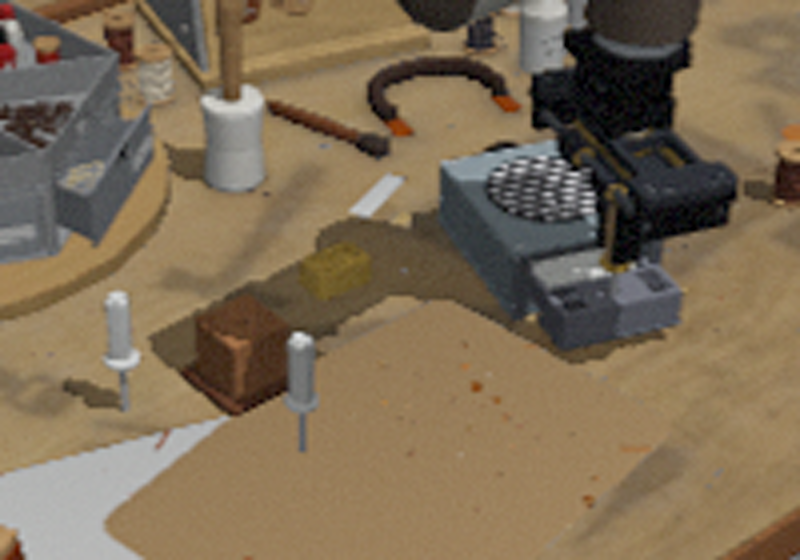

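View pics/w7.png

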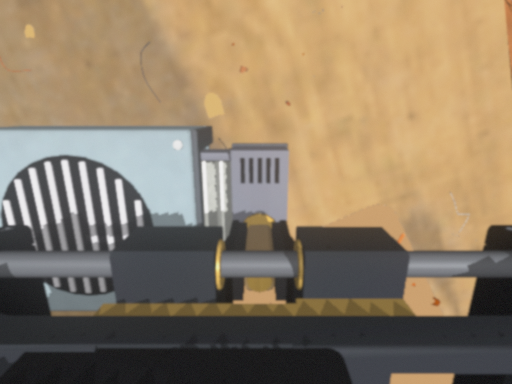

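Scene and wrist views show the filter slide emerging, with white filter between housing and lip at wrist (215,185). I continue.

Request:
{"fn": "play_rows", "kwargs": {"plan": [[[0, 0.3, 0, 0, 0, 0], [0, 0.6, 0, 0, 0, 0], [0, 0.9, 0, 0, 0, 0], [0, 1.2, 0, 0, 0, 0], [0, 1.5, 0, 0, 0, 0]]]}}

```text
time_s: 18.35
tcp_pos: [0.5137, -0.1144, 0.0801]
ee_rot: [[0.0, -0.949, 0.316], [0.0, 0.316, 0.949], [-1.0, -0.0, 0.0]]
wrist_force: [2.2, -2.0, 4.7]
gripper_width: 0.17
```

Request:
{"fn": "play_rows", "kwargs": {"plan": [[[0, 0.3, 0, 0, 0, 0], [0, 0.6, 0, 0, 0, 0], [0, 0.9, 0, 0, 0, 0], [0, 1.2, 0, 0, 0, 0], [0, 1.5, 0, 0, 0, 0]]]}}

```text
time_s: 18.98
tcp_pos: [0.4994, -0.1096, 0.0801]
ee_rot: [[0.0, -0.949, 0.316], [0.0, 0.316, 0.949], [-1.0, -0.0, 0.0]]
wrist_force: [2.5, -1.2, 4.8]
gripper_width: 0.174
```

```bash
python3 -c "
from h import *
avgF(6);st();s=r.sense();print((s['tcp_pos']-np.array([.5441,-.1246,0]))@s['ee_rot'][:,1])"
```

```text
avgF [ 1.6293 -0.7587  4.9326] sd [0.3059 0.376  0.5343] p [ 0.499  -0.1095  0.08  ] t 19.275
t 19.27 tcp [ 0.499  -0.1096  0.0799] yaw 71.57560764350909 down [-0.0009  0.0003 -1.    ] F [ 1.7803 -1.104   4.9166] M [-0.1571 -0.5187  0.037 ] g 0.17020617852540632 j [  5.8315  20.0815 -26.1765  -0.0303 -43.7936 -24.234 ]
0.04764260685635949
```

Request:
{"fn": "play_rows", "kwargs": {"plan": [[[0, 0.2, 0, 0, 0, 0], [0, 0.4, 0, 0, 0, 0], [0, 0.6, 0, 0, 0, 0], [0, 0.8, 0, 0, 0, 0], [0, 1, 0, 0, 0, 0]]]}}

```text
time_s: 19.9
tcp_pos: [0.49, -0.1065, 0.0801]
ee_rot: [[0.0, -0.949, 0.316], [0.0, 0.316, 0.949], [-1.0, -0.0, 0.0]]
wrist_force: [2.1, -0.8, 4.9]
gripper_width: 0.169
```

Request:
{"fn": "play_rows", "kwargs": {"plan": [[[0, 0.1, 0, 0, 0, 0], [0, 0.2, 0, 0, 0, 0], [0, 0.3, 0, 0, 0, 0], [0, 0.3, 0, 0, 0, 0]]]}}

```text
time_s: 20.4
tcp_pos: [0.4869, -0.1055, 0.08]
ee_rot: [[-0.0, -0.949, 0.316], [0.0, 0.316, 0.949], [-1.0, 0.0, 0.0]]
wrist_force: [2.2, -1.3, 5.0]
gripper_width: 0.169
```

```bash
python3 -c "
from h import *
avgF(6);st();s=r.sense();print((s['tcp_pos']-np.array([.5441,-.1246,0]))@s['ee_rot'][:,1])"
```

```text
avgF [ 2.1149 -0.6831  5.063 ] sd [0.3004 0.2432 0.3896] p [ 0.487  -0.1055  0.08  ] t 20.7
t 20.7 tcp [ 0.487  -0.1055  0.08  ] yaw 71.57993041998563 down [-0.0002  0.0002 -1.    ] F [ 2.1162 -0.8923  4.4869] M [-0.32   -0.6824 -0.0436] g 0.17023827065443223 j [  6.4738  19.0177 -27.9218  -0.0161 -43.0728 -24.8822]
0.060253926626225134
```

Request:
{"fn": "play_rows", "kwargs": {"plan": [[[0, 0.1, 0, 0, 0, 0], [0, 0.2, 0, 0, 0, 0], [0, 0.2, 0, 0, 0, 0]]]}}

```text
time_s: 21.08
tcp_pos: [0.4854, -0.1049, 0.0801]
ee_rot: [[0.0, -0.949, 0.316], [0.0, 0.316, 0.949], [-1.0, -0.0, 0.0]]
wrist_force: [2.4, -1.3, 4.7]
gripper_width: 0.168
```

```bash
python3 -c "
from h import *
avgF(6);s=r.sense();print((s['tcp_pos']-np.array([.5441,-.1246,0]))@s['ee_rot'][:,1])"
```

```text
avgF [ 2.6319 -0.9156  5.2599] sd [0.3867 0.4185 0.7746] p [ 0.4854 -0.1049  0.0801] t 21.375
0.06192184386603599
```

Request:
{"fn": "play_rows", "kwargs": {"plan": [[[0, 0.1, 0, 0, 0, 0], [0, 0.1, 0, 0, 0, 0], [0, 0.1, 0, 0, 0, 0]]]}}

```text
time_s: 21.75
tcp_pos: [0.4843, -0.1046, 0.0801]
ee_rot: [[0.0, -0.949, 0.316], [0.0, 0.316, 0.949], [-1.0, -0.0, 0.0]]
wrist_force: [2.3, -1.0, 4.9]
gripper_width: 0.17
```

```bash
python3 -c "
from h import *
avgF(6);s=r.sense();print((s['tcp_pos']-np.array([.5441,-.1246,0]))@s['ee_rot'][:,1])"
```

```text
avgF [ 2.5301 -0.6718  4.9069] sd [0.6861 0.3216 0.1862] p [ 0.4843 -0.1046  0.08  ] t 22.05
0.06298719461725069
```

Request:
{"fn": "play_rows", "kwargs": {"plan": [[[0, 0.1, 0, 0, 0, 0], [0, 0.1, 0, 0, 0, 0], [0, 0.1, 0, 0, 0, 0]]]}}

```text
time_s: 22.42
tcp_pos: [0.4835, -0.1043, 0.0801]
ee_rot: [[0.0, -0.949, 0.316], [0.0, 0.316, 0.949], [-1.0, -0.0, 0.0]]
wrist_force: [2.7, -0.1, 5.3]
gripper_width: 0.173
```

```bash
python3 -c "
from h import *
avgF(6);s=r.sense();print((s['tcp_pos']-np.array([.5441,-.1246,0]))@s['ee_rot'][:,1])
I,D=r.capture('scene'); cv2.imwrite('pics/s8.png',cv2.resize(I[130:270,230:400],None,fx=4,fy=4,interpolation=2))
C=cal('wrist');I,D=r.capture('wrist'); cv2.imwrite('pics/w8.png',cv2.resize(I[90:270,130:330],None,fx=4,fy=4-.7,interpolation=2))"
```

```text
avgF [ 2.6873 -0.5719  5.1368] sd [0.4837 0.6594 0.5012] p [ 0.4835 -0.1043  0.0801] t 22.725
0.0638701017440303
```

View pics/s8.png

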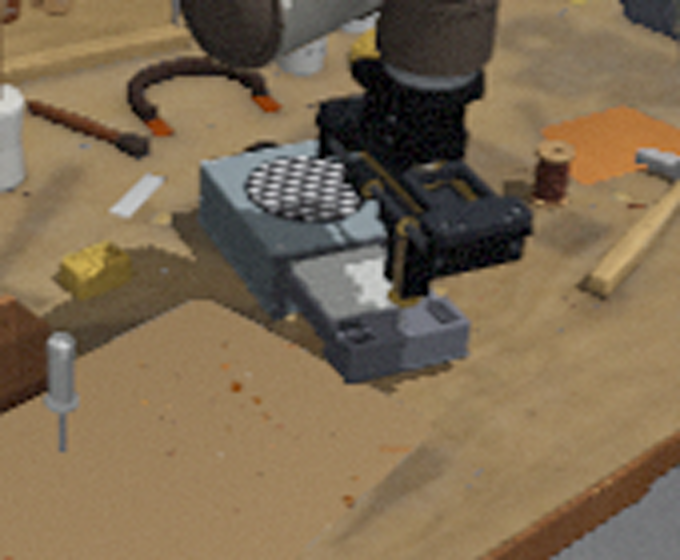

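View pics/w8.png

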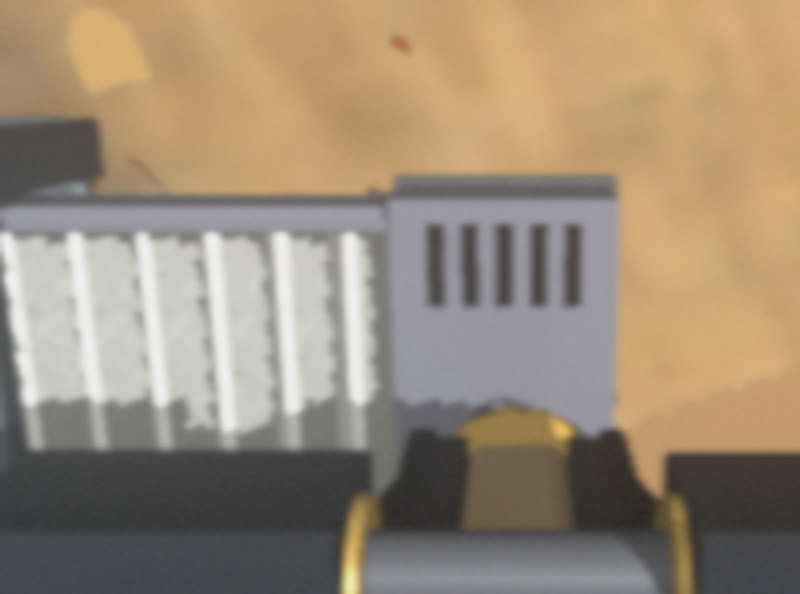

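```bash
python3 -c "
from h import *
z=np.load('w0.npz'); C0=(float(z['f']),float(z['cx']),float(z['cy']),z['R'],z['t'])
C=cal('wrist'); d=np.array([-.95,.312,0])
for a,b,z in [(758,106,.046),(752,270,.046),(618,106,.046)]: print('w0',ray('',50+a/4,110+b/4,z,C0)@d)
for a,b,z in [(617,200,.046),(616,330,.046),(389,200,.046),(390,330,.046)]: print('now',ray('',130+a/4,90+b/3.3,z,C)@d)
st()
"
```

```text
w0 -0.5327880893449305
w0 -0.5333723164445203
w0 -0.5737391022688334
now -0.475157273788654
now -0.4747379480732508
now -0.514420782246447
now -0.5151629384475807
t 22.82 tcp [ 0.4835 -0.1042  0.0801] yaw 71.58446819985801 down [ 0.0002  0.0001 -1.    ] F [ 1.8321 -0.8691  4.9195] M [-0.114  -0.9035 -0.0094] g 0.17365862017847788 j [  6.6773  18.6969 -28.4339  -0.0109 -42.8592 -25.0849]
```

Request:
{"fn": "play_rows", "kwargs": {"plan": [[[0, 0.1, 0, 0, 0, 0], [0, 0.1, 0, 0, 0, 0], [0, 0.1, 0, 0, 0, 0]]]}}

```text
time_s: 23.2
tcp_pos: [0.4828, -0.104, 0.0801]
ee_rot: [[0.001, -0.949, 0.316], [0.0, 0.316, 0.949], [-1.0, -0.001, 0.0]]
wrist_force: [3.9, -1.2, 4.0]
gripper_width: 0.175
```

```bash
python3 -c "
from h import *
avgF(6);s=r.sense();print((s['tcp_pos']-np.array([.5441,-.1246,0]))@s['ee_rot'][:,1])"
```

```text
avgF [ 3.9053 -0.7549  3.9933] sd [0.3145 0.5192 0.4234] p [ 0.4827 -0.104   0.0801] t 23.5
0.06468797212071802
```

Request:
{"fn": "play_rows", "kwargs": {"plan": [[[0, 0.1, 0, 0, 0, 0], [0, 0.1, 0, 0, 0, 0], [0, 0.1, 0, 0, 0, 0]]]}}

```text
time_s: 23.88
tcp_pos: [0.4818, -0.1037, 0.0801]
ee_rot: [[0.001, -0.949, 0.316], [0.0, 0.316, 0.949], [-1.0, -0.001, 0.0]]
wrist_force: [5.2, -0.6, 3.9]
gripper_width: 0.167
```

```bash
python3 -c "
from h import *
avgF(6);s=r.sense();print((s['tcp_pos']-np.array([.5441,-.1246,0]))@s['ee_rot'][:,1])"
```

```text
avgF [ 5.1783 -1.4102  3.2735] sd [0.2537 0.6694 0.8167] p [ 0.4818 -0.1037  0.0801] t 24.175
0.06564966529939997
```

```bash
python3 -c "
from h import *
C=cal('wrist');I,D=r.capture('wrist'); cv2.imwrite('pics/w9.png',cv2.resize(I[90:270,130:330],None,fx=4,fy=3.3,interpolation=2))
np.savez('w9.npz',f=C[0],cx=C[1],cy=C[2],R=C[3],t=C[4])"
```

```text
(no output)
```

View pics/w9.png

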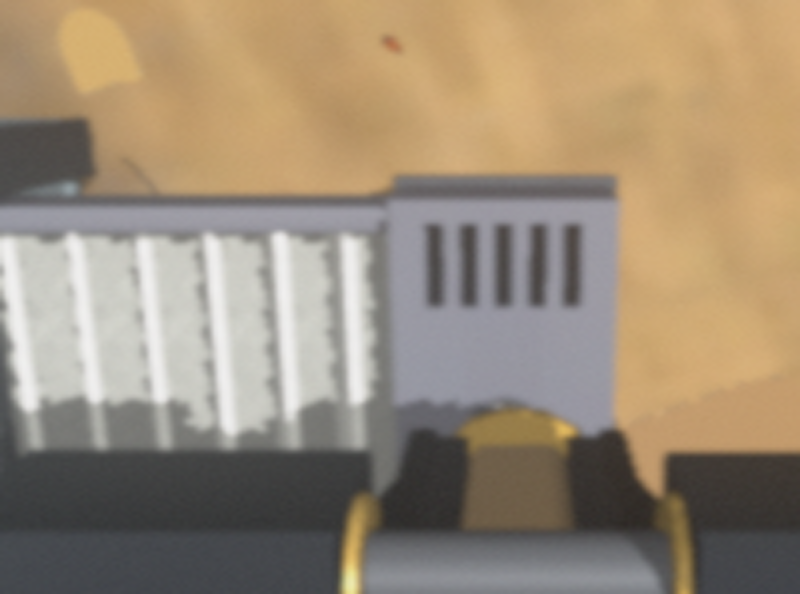

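The lip stays put relative to the camera while the TCP advanced 1.8 mm and the force rose about 1.3 N/mm, so the slide is on its rubber stop (about 60 mm by image). I ease the side load and withdraw.

Request:
{"fn": "play_rows", "kwargs": {"plan": [[[0, -0.1, 0, 0, 0, 0], [0, -0.2, 0, 0, 0, 0], [0, -0.2, 0, 0, 0, 0]]]}}

```text
time_s: 24.6
tcp_pos: [0.482, -0.1041, 0.0798]
ee_rot: [[-0.003, -0.949, 0.316], [0.001, 0.316, 0.949], [-1.0, 0.003, -0.0]]
wrist_force: [2.9, 1.4, 5.2]
gripper_width: 0.169
```

```bash
python3 -c "
from h import *
avgF(6);s=r.sense();print((s['tcp_pos']-np.array([.5441,-.1246,0]))@s['ee_rot'][:,1])"
```

```text
avgF [2.225  1.2849 5.9012] sd [0.1643 0.1958 0.6351] p [ 0.482  -0.1041  0.0798] t 24.9
0.06564988827695241
```

Request:
{"fn": "play_rows", "kwargs": {"plan": [[[0, 0, 0, 0, 0, 0], [0, 0, 0, 0, 0, 0]]]}}

```text
time_s: 25.15
tcp_pos: [0.482, -0.1041, 0.0798]
ee_rot: [[-0.003, -0.949, 0.316], [0.001, 0.316, 0.949], [-1.0, 0.003, -0.0]]
wrist_force: [2.8, 1.0, 5.9]
gripper_width: 0.173
```

```bash
python3 -c "
from h import *
avgF(4);st()"
```

```text
avgF [2.3717 1.8941 5.9504] sd [0.6607 0.4499 0.5288] p [ 0.482  -0.1041  0.0798] t 25.35
t 25.35 tcp [ 0.482  -0.1041  0.0798] yaw 71.55355080396598 down [-0.0031  0.0005 -1.    ] F [3.082  2.4498 6.3974] M [ 0.5106 -0.6909 -0.035 ] g 0.1713597844696633 j [  6.6908  18.6749 -28.4949  -0.0727 -43.0012 -25.0841]
```

Request:
{"fn": "play_rows", "kwargs": {"plan": [[[-0.2, 0, 0, 0, 0, 0], [-0.5, 0, 0, 0, 0, 0], [-0.8, 0, 0, 0, 0, 0], [-1.1, 0, 0, 0, 0, 0]]]}}

```text
time_s: 25.85
tcp_pos: [0.482, -0.1044, 0.0903]
ee_rot: [[-0.003, -0.949, 0.316], [0.0, 0.316, 0.949], [-1.0, 0.003, -0.001]]
wrist_force: [2.2, -0.5, -1.7]
gripper_width: 0.17
```

```bash
python3 -c "
from h import *
avgF(3);st()"
```

```text
avgF [ 0.5051  0.3373 -0.8846] sd [0.4477 0.6801 0.3807] p [ 0.4821 -0.1045  0.0907] t 26.0
t 26.0 tcp [ 0.4821 -0.1045  0.0906] yaw 71.55928333909051 down [-0.0028 -0.0001 -1.    ] F [-0.0348  1.2709 -0.7172] M [ 0.232  -0.1502 -0.0266] g 0.1684277150831881 j [  6.6581  17.7867 -27.8171  -0.0212 -44.5583 -25.0838]
```

Request:
{"fn": "play_rows", "kwargs": {"plan": [[[-1, 0, 0, 0, 0, 0], [-3, 0, 0, 0, 0, 0], [-6, 0, 0, 0, 0, 0], [-7.5, 0, 0, 0, 0, 0], [-7.5, 0, 0, 0, 0, 0]]]}}

```text
time_s: 26.62
tcp_pos: [0.4831, -0.1045, 0.1672]
ee_rot: [[0.001, -0.949, 0.316], [0.0, 0.316, 0.949], [-1.0, -0.001, 0.0]]
wrist_force: [0.0, 0.3, -0.9]
gripper_width: 0.174
```

Request:
{"fn": "play_rows", "kwargs": {"plan": [[[0, 0, 0, 0, 0, 0], [0, 0, 0, 0, 0, 0]]]}}

```text
time_s: 26.88
tcp_pos: [0.4825, -0.1045, 0.1651]
ee_rot: [[-0.003, -0.949, 0.316], [-0.0, 0.316, 0.949], [-1.0, 0.002, -0.001]]
wrist_force: [-0.8, -0.5, -0.2]
gripper_width: 0.169
```

```bash
python3 -c "
from h import *
st();C=cal('wrist');I,D=r.capture('wrist'); cv2.imwrite('pics/w10.png',cv2.resize(I[90:270,130:330],None,fx=4,fy=3.3,interpolation=2))
s=r.sense();print(proj('',s['tcp_pos']+s['ee_rot']@[.0556,0,0],C))
np.savez('w10.npz',f=C[0],cx=C[1],cy=C[2],R=C[3],t=C[4])
I,D=r.capture('scene'); cv2.imwrite('pics/s10.png',cv2.resize(I[130:270,230:400],None,fx=4,fy=4,interpolation=2))
go([.6623,.1342,.164],91.58)"
```

```text
t 26.88 tcp [ 0.4825 -0.1045  0.1651] yaw 71.57154835994342 down [-0.0026 -0.0001 -1.    ] F [-0.8299 -0.4719 -0.1898] M [0.0159 0.0267 0.0154] g 0.16926962075224927 j [  6.664   12.427  -22.3664  -0.014  -55.3581 -25.0845]
[259.7688 208.0701]
row [ 0.09 -9.48 28.31 -2.   -0.   -0.01]
```

View pics/w10.png

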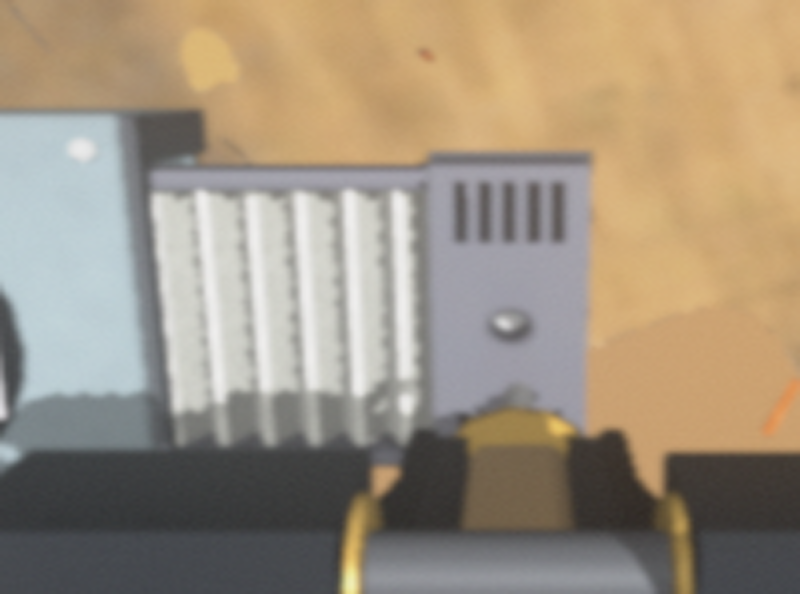

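View pics/s10.png

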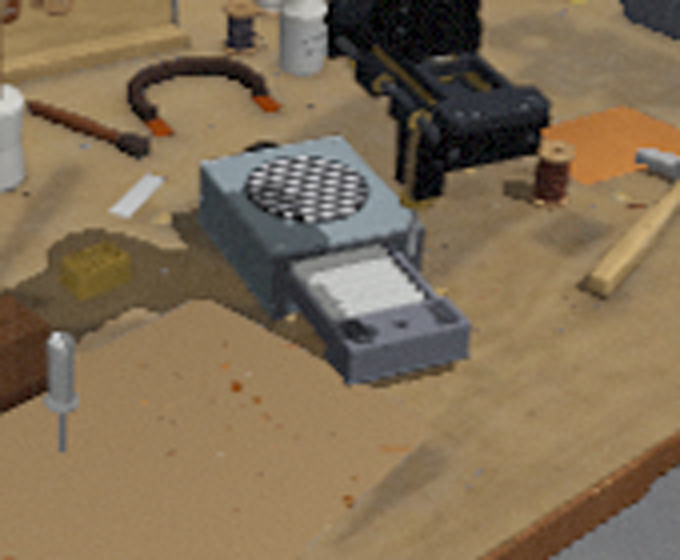

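```bash
python3 -c "
from h import *
z=np.load('w10.npz'); C=(float(z['f']),float(z['cx']),float(z['cy']),z['R'],z['t'])
d=np.array([-.95,.312,0]);h=ray('',130+(509-1.5)/4,90+(324-1.2)/3.3,.046,C);print(h,(h-[.5443,-.1248,.046])@d)"
```

```text
[ 0.485  -0.1055  0.046 ] 0.06233336782406061
```

Request:
{"fn": "play_rows", "kwargs": {"plan": [[[-0.1, -1.9, 5.6, -0.4, 0, 0], [-0.2, -3.8, 11.2, -0.8, 0, 0], [-0.2, -5.7, 16.8, -1.2, 0, 0], [-0.2, -7.6, 22.5, -1.6, 0, 0], [-0.2, -9.5, 28.3, -2, 0, 0]]]}}

```text
time_s: 27.6
tcp_pos: [0.6637, 0.1356, 0.1673]
ee_rot: [[-0.001, -1.0, -0.03], [-0.001, -0.03, 1.0], [-1.0, 0.001, -0.001]]
wrist_force: [1.3, -1.4, 0.0]
gripper_width: 0.168
```

Request:
{"fn": "play_rows", "kwargs": {"plan": [[[0, 0, 0, 0, 0, 0], [0, 0, 0, 0, 0, 0], [0, 0, 0, 0, 0, 0]]]}}

```text
time_s: 27.98
tcp_pos: [0.6622, 0.1329, 0.1681]
ee_rot: [[-0.001, -1.0, -0.026], [-0.0, -0.026, 1.0], [-1.0, 0.001, -0.0]]
wrist_force: [0.4, -0.2, -1.1]
gripper_width: 0.169
```

```bash
python3 -c "
from h import *
st();C=cal('wrist');I,D=r.capture('wrist'); cv2.imwrite('pics/w11.png',cv2.resize(I[130:250,195:335],None,fx=5,fy=5,interpolation=2))
s=r.sense();print(proj('',s['tcp_pos']+s['ee_rot']@[.0556,0,0],C),proj('',[.6623,.1342,.055],C))
np.savez('w11.npz',f=C[0],cx=C[1],cy=C[2],R=C[3],t=C[4])
go([.6623,.1342,.115],91.58)"
```

```text
t 27.98 tcp [0.6622 0.1329 0.1681] yaw 91.51019927976778 down [-0.0007 -0.0004 -1.    ] F [ 0.3951 -0.1921 -1.092 ] M [ 0.007   0.096  -0.0336] g 0.1686618135429432 j [ 25.0339  29.1126   3.9152   0.0012 -64.8494 -23.5242]
[259.5019 208.3421] [259.4402 190.924 ]
row [ 5.34  0.    0.13 -0.01 -0.   -0.  ]
```

View pics/w11.png

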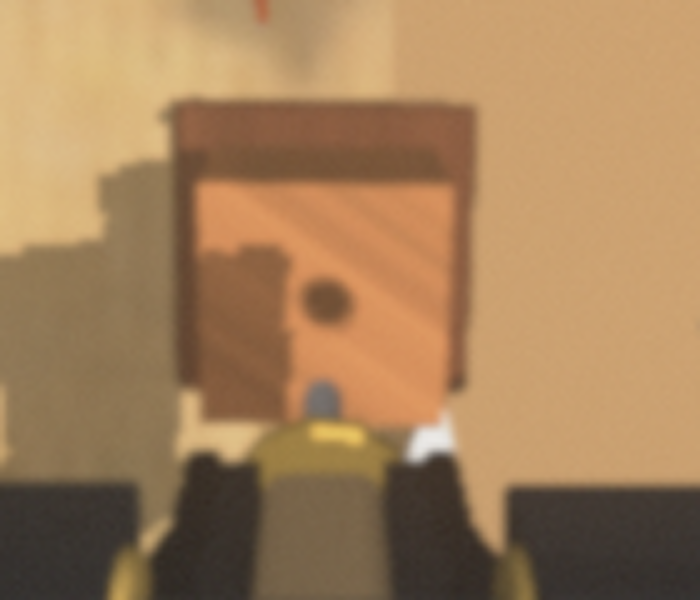

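```bash
python3 -c "
from h import *
z=np.load('w11.npz'); C=(float(z['f']),float(z['cx']),float(z['cy']),z['R'],z['t'])
print('bore',ray('',195+(327-2)/5,130+(302-2)/5,.055,C),'tip',ray('',195+(322-2)/5,130+(383-2)/5,.1125,C))"
```

```text
bore [0.6618 0.1332 0.055 ] tip [0.6628 0.1312 0.1125]
```

Request:
{"fn": "play_rows", "kwargs": {"plan": [[[1, 0.05, 0.1, 0, 0, 0], [2.5, 0.05, 0.1, 0, 0, 0], [4, 0.05, 0.1, 0, 0, 0], [5, 0.05, 0.1, 0, 0, 0], [5.1, 0.05, 0.1, 0, 0, 0]]]}}

```text
time_s: 28.65
tcp_pos: [0.6618, 0.1348, 0.1155]
ee_rot: [[-0.002, -1.0, -0.028], [-0.001, -0.028, 1.0], [-1.0, 0.002, -0.001]]
wrist_force: [0.8, 0.5, -0.6]
gripper_width: 0.169
```

Request:
{"fn": "play_rows", "kwargs": {"plan": [[[0, 0, 0, 0, 0, 0], [0, 0, 0, 0, 0, 0]]]}}

```text
time_s: 28.9
tcp_pos: [0.6628, 0.1353, 0.1178]
ee_rot: [[0.001, -1.0, -0.028], [0.0, -0.028, 1.0], [-1.0, -0.001, 0.0]]
wrist_force: [0.5, -0.1, -0.5]
gripper_width: 0.174
```

```bash
python3 -c "
from h import *
st();C=cal('wrist');I,D=r.capture('wrist'); cv2.imwrite('pics/w12.png',cv2.resize(I[150:270,195:335],None,fx=5,fy=5,interpolation=2))
print(proj('',[.6618,.1337,.055],C))
go([.6618,.1337,.105],91.58)"
```

```text
t 28.9 tcp [0.6628 0.1353 0.1178] yaw 91.59024642308756 down [ 0.0013  0.0004 -1.    ] F [ 0.4998 -0.1208 -0.4723] M [ 0.009   0.1194 -0.0054] g 0.17380291815216006 j [ 25.2028  31.5591   0.4768   0.0106 -58.8411 -23.618 ]
[261.1005 203.6713]
row [ 1.27  0.1  -0.15  0.    0.    0.01]
```

View pics/w12.png

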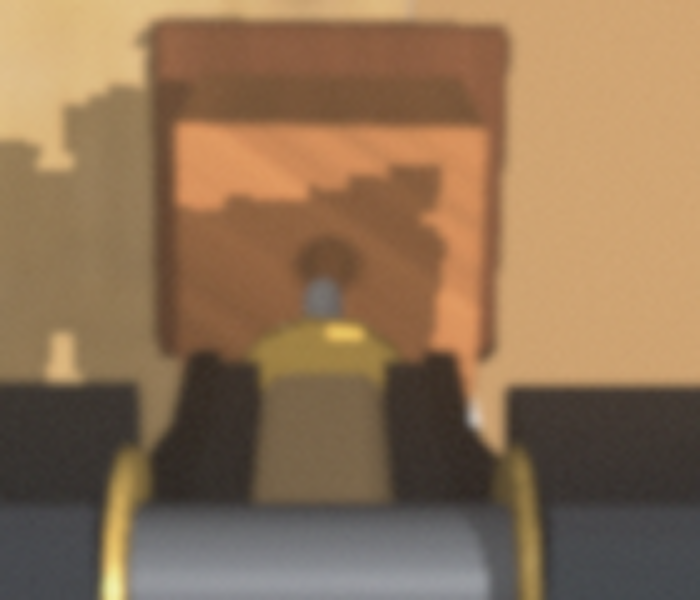

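Request:
{"fn": "play_rows", "kwargs": {"plan": [[[0, 0.1, -0.15, 0, 0, 0], [0.3, 0.1, -0.15, 0, 0, 0], [0.5, 0.1, -0.15, 0, 0, 0], [0.5, 0.1, -0.15, 0, 0, 0]]]}}

```text
time_s: 29.45
tcp_pos: [0.6613, 0.1335, 0.1117]
ee_rot: [[-0.001, -1.0, -0.028], [-0.0, -0.028, 1.0], [-1.0, 0.001, -0.0]]
wrist_force: [0.2, -0.0, -1.8]
gripper_width: 0.171
```

```bash
python3 -c "
from h import *
st();C=cal('wrist');I,D=r.capture('wrist'); cv2.imwrite('pics/w13.png',cv2.resize(I[150:270,195:335],None,fx=5,fy=5,interpolation=2))
go([.6619,.1337,.105],91.58)"
```

```text
t 29.45 tcp [0.6613 0.1335 0.1117] yaw 91.57898500040422 down [-0.0006 -0.0002 -1.    ] F [ 0.2045 -0.0277 -1.7975] M [0.0803 0.0415 0.031 ] g 0.1712661692047992 j [ 25.1138  31.7679  -0.1055  -0.0031 -58.1641 -23.5332]
row [ 0.69 -0.05  0.02  0.   -0.   -0.  ]
```

View pics/w13.png

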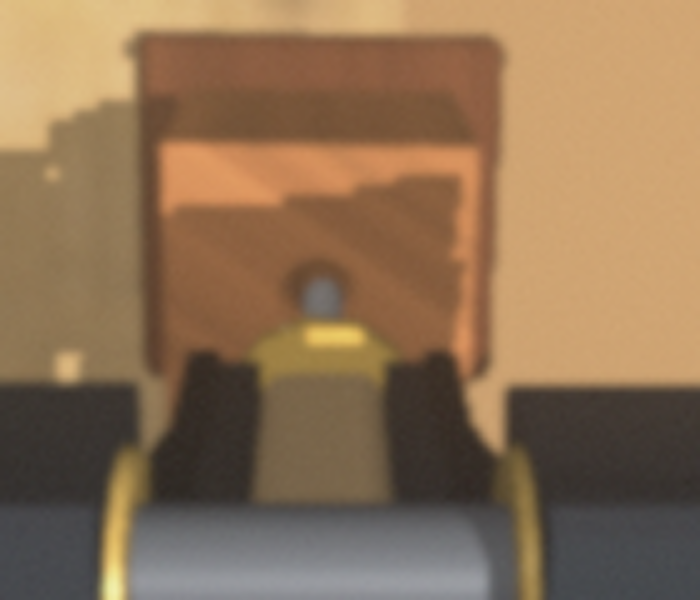

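Request:
{"fn": "play_rows", "kwargs": {"plan": [[[0.2, 0, 0, 0, 0, 0], [0.4, 0, 0, 0, 0, 0], [0.5, 0, 0, 0, 0, 0], [0.5, 0, 0, 0, 0, 0]]]}}

```text
time_s: 30.0
tcp_pos: [0.6614, 0.1335, 0.1069]
ee_rot: [[-0.0, -1.0, -0.028], [-0.0, -0.028, 1.0], [-1.0, 0.0, -0.0]]
wrist_force: [-0.6, -0.9, -1.1]
gripper_width: 0.17
```

Request:
{"fn": "play_rows", "kwargs": {"plan": [[[0.2, 0, 0, 0, 0, 0], [0.3, 0, 0, 0, 0, 0], [0.3, 0, 0, 0, 0, 0]]]}}

```text
time_s: 30.38
tcp_pos: [0.6614, 0.1335, 0.1039]
ee_rot: [[-0.0, -1.0, -0.028], [-0.0, -0.028, 1.0], [-1.0, 0.0, -0.0]]
wrist_force: [-0.4, 0.0, -1.0]
gripper_width: 0.171
```

```bash
python3 -c "
from h import *
st()"
```

```text
t 30.38 tcp [0.6614 0.1335 0.1039] yaw 91.5842576374275 down [-0.0003 -0.0001 -1.    ] F [-0.3932  0.0132 -1.0203] M [-0.0023  0.1174  0.0229] g 0.17095950602277904 j [ 25.1155  32.1895  -0.5824  -0.0017 -57.2447 -23.5303]
```

Request:
{"fn": "play_rows", "kwargs": {"plan": [[[0.4, 0, 0, 0, 0, 0], [0.8, 0, 0, 0, 0, 0], [1.2, 0, 0, 0, 0, 0], [1.5, 0, 0, 0, 0, 0]]]}}

```text
time_s: 30.88
tcp_pos: [0.6613, 0.1335, 0.0886]
ee_rot: [[-0.0, -1.0, -0.028], [-0.0, -0.028, 1.0], [-1.0, 0.0, -0.0]]
wrist_force: [-0.7, -0.3, -0.9]
gripper_width: 0.168
```

Request:
{"fn": "play_rows", "kwargs": {"plan": [[[0.4, 0, 0, 0, 0, 0], [0.8, 0, 0, 0, 0, 0], [1.2, 0, 0, 0, 0, 0], [1.6, 0, 0, 0, 0, 0], [1.6, 0, 0, 0, 0, 0]]]}}

```text
time_s: 31.5
tcp_pos: [0.6612, 0.1335, 0.0725]
ee_rot: [[-0.001, -1.0, -0.028], [-0.0, -0.028, 1.0], [-1.0, 0.001, -0.0]]
wrist_force: [0.5, 0.5, -1.4]
gripper_width: 0.168
```

```bash
python3 -c "
from h import *
avgF(4)"
```

```text
avgF [ 0.096  -0.0363 -1.3697] sd [0.6189 0.4267 0.2044] p [0.6615 0.1336 0.0731] t 31.7
```

Another 6 mm, then down to guard contact.

Request:
{"fn": "play_rows", "kwargs": {"plan": [[[0.2, 0, 0, 0, 0, 0], [0.4, 0, 0, 0, 0, 0], [0.6, 0, 0, 0, 0, 0], [0.6, 0, 0, 0, 0, 0]]]}}

```text
time_s: 32.2
tcp_pos: [0.6613, 0.1335, 0.0667]
ee_rot: [[-0.001, -1.0, -0.028], [-0.0, -0.028, 1.0], [-1.0, 0.001, -0.0]]
wrist_force: [-0.1, 0.0, -1.0]
gripper_width: 0.172
```

Request:
{"fn": "play_rows", "kwargs": {"plan": [[[0.1, 0, 0, 0, 0, 0], [0.1, 0, 0, 0, 0, 0], [0.1, 0, 0, 0, 0, 0]]]}}

```text
time_s: 32.58
tcp_pos: [0.6615, 0.1336, 0.0661]
ee_rot: [[0.0, -1.0, -0.028], [0.0, -0.028, 1.0], [-1.0, -0.0, 0.0]]
wrist_force: [-0.2, 0.0, -0.7]
gripper_width: 0.169
```

```bash
python3 -c "
from h import *
avgF(4)"
```

```text
avgF [-0.2283  0.2317 -1.1632] sd [0.3869 0.4949 0.5743] p [0.6615 0.1336 0.0661] t 32.775
```

Request:
{"fn": "play_rows", "kwargs": {"plan": [[[0.05, 0, 0, 0, 0, 0], [0.05, 0, 0, 0, 0, 0], [0.05, 0, 0, 0, 0, 0]]]}}

```text
time_s: 33.15
tcp_pos: [0.6615, 0.1336, 0.0656]
ee_rot: [[0.0, -1.0, -0.028], [0.0, -0.028, 1.0], [-1.0, -0.0, 0.0]]
wrist_force: [0.1, -0.9, -0.7]
gripper_width: 0.172
```

```bash
python3 -c "
from h import *
avgF(4)"
```

```text
avgF [ 0.2027 -0.4905  0.1384] sd [0.3175 0.2448 0.626 ] p [0.6615 0.1336 0.0657] t 33.35
```

Request:
{"fn": "play_rows", "kwargs": {"plan": [[[0.05, 0, 0, 0, 0, 0], [0.05, 0, 0, 0, 0, 0], [0.05, 0, 0, 0, 0, 0]]]}}

```text
time_s: 33.72
tcp_pos: [0.6615, 0.1336, 0.0656]
ee_rot: [[0.0, -1.0, -0.028], [-0.0, -0.028, 1.0], [-1.0, -0.0, -0.0]]
wrist_force: [-1.0, -0.0, 4.2]
gripper_width: 0.165
```

```bash
python3 -c "
from h import *
avgF(4)"
```

```text
avgF [-2.1183 -0.4672  4.8262] sd [0.3971 0.3508 0.5502] p [0.6615 0.1336 0.0656] t 33.925
```

Guard seated (same TCP height, 65.6 mm, as at the start). Release.

Request:
{"fn": "play_rows", "kwargs": {"plan": [[[-0.05, 0, 0, 0, 0, 0], [-0.05, 0, 0, 0, 0, 0], [-0.05, 0, 0, 0, 0, 0], [-0.05, 0, 0, 0, 0, 0], [-0.05, 0, 0, 0, 0, 0]]], "hand": 0.45}}

```text
time_s: 34.55
tcp_pos: [0.6614, 0.1336, 0.0654]
ee_rot: [[-0.0, -1.0, -0.028], [-0.0, -0.028, 1.0], [-1.0, 0.0, -0.0]]
wrist_force: [0.4, -0.2, -0.7]
gripper_width: 0.444
```

Request:
{"fn": "play_rows", "kwargs": {"plan": [[[-1, 0, 0, 0, 0, 0], [-3, 0, 0, 0, 0, 0], [-6, 0, 0, 0, 0, 0], [-10, 0, 0, 0, 0, 0], [-14, 0, 0, 0, 0, 0]]]}}

```text
time_s: 35.17
tcp_pos: [0.6614, 0.1335, 0.2077]
ee_rot: [[0.001, -1.0, -0.028], [0.0, -0.028, 1.0], [-1.0, -0.001, 0.0]]
wrist_force: [0.5, -0.4, -0.9]
gripper_width: 0.448
```

Request:
{"fn": "play_rows", "kwargs": {"plan": [[[0, 0, -5, 0, 0, 0], [0, 0, -10, 0, 0, 0], [0, 0, -10, 0, 0, 0], [0, 0, -10, 0, 0, 0]]]}}

```text
time_s: 35.67
tcp_pos: [0.6643, 0.0336, 0.2062]
ee_rot: [[0.001, -1.0, -0.027], [0.0, -0.027, 1.0], [-1.0, -0.001, 0.0]]
wrist_force: [-0.2, 0.8, -0.3]
gripper_width: 0.451
```

```bash
python3 -c "
from h import *
st();C=cal('wrist');I,D=r.capture('wrist'); cv2.imwrite('pics/w14.png',I)
P=pts('',D,C); m=(P[...,2]>.1)&(P[...,2]<.12)&(abs(P[...,0]-.662)<.02)&(abs(P[...,1]-.134)<.02); print('pin top z',m.sum(),np.median(P[m],0) if m.any() else '')
I,D=r.capture('scene'); cv2.imwrite('pics/s14.png',cv2.resize(I[130:270,180:380],None,fx=4,fy=4,interpolation=2))"
```

```text
t 35.67 tcp [0.6643 0.0336 0.2062] yaw 91.55866436340422 down [ 0.0009  0.0003 -1.    ] F [-0.1779  0.7971 -0.2635] M [ 0.1159  0.0781 -0.011 ] g 0.45096897204312003 j [ 16.7977  26.5469   5.234   -0.0031 -68.6307 -15.2379]
pin top z 212 [0.662  0.1297 0.1119]
```

View pics/w14.png

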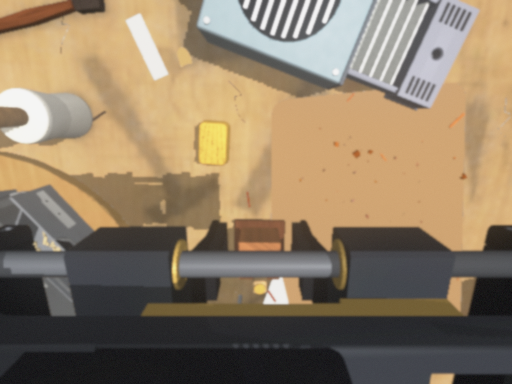

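View pics/s14.png

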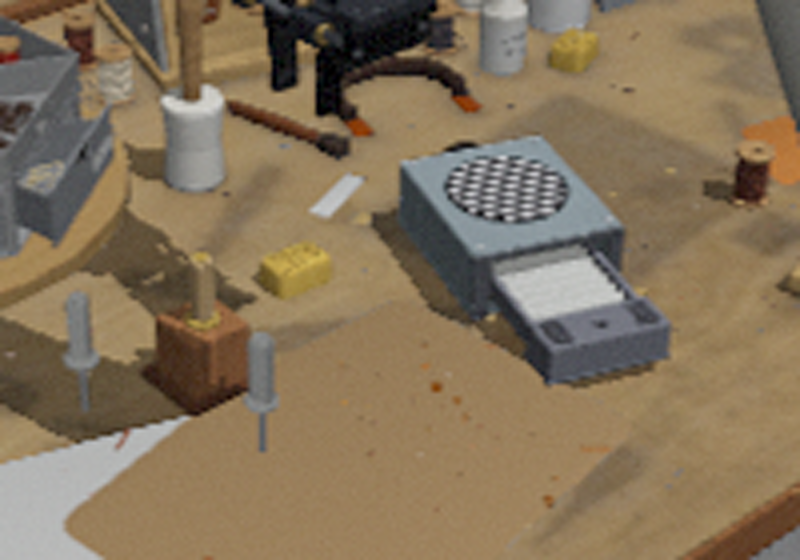

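The pin stands seated with its guard on the stand (crop 203,320), and the slide is out (lip hole at crop 600,323). Quick check of the extension:

```bash
python3 -c "
from h import *
C=cal('wrist');d=np.array([-.95,.312,0]);h=ray('',437,54,.046,C);print(h,(h-[.5443,-.1248,.046])@d)
I=cv2.imread('pics/s14.png');h=ray('scene',180+600/4,130+323/4,.046);h0=ray('scene',170+604/4,150+199/4,.046);print((h-h0)@d)"
```

```text
[ 0.4851 -0.1035  0.046 ] 0.06283567613796605
0.06098747959080462
```

```bash
python3 -c "
from h import *
st(); print(r.finish_job())"
```

```text
t 35.77 tcp [0.6643 0.0346 0.2058] yaw 91.6451351614322 down [ 0.0004  0.0002 -1.    ] F [ 0.2433 -0.5933 -0.3856] M [ 0.0671  0.1126 -0.0573] g 0.45117357225260357 j [ 16.878   26.5746   5.2295  -0.0042 -68.6277 -15.2314]
the job is handed in; nothing more can be done
None
```

I took the pin from its stand and felt the button about 15 mm down. I held it about 5 mm pressed (about 6 N) and pushed the slide out until the side force rose from about 2.7 to 5.3 N, at the rubber stop. Then I put the pin back, let go and moved clear, and handed the job in at about 36 s.

**Last checks**
- **Slide:** the pictures show it about 61 to 63 mm out. That is 1 to 3 mm over the nominal 60 mm stop, within the camera error plus the rubber's give.
- **Pin:** its guard touched the stand at the same tool height as when I gripped it (65.6 mm). It reads as seated upright in the scene view, with its top at 112 mm.
- **Other things:** the beeswax, the white pins and the rest of what is in view look unmoved.

**What did not go as expected**
- **Backing off at the stop:** I commanded 2 mm back to ease the side load, but the arm barely moved. The press on the button rose briefly to about 6.8 N, just under the force where it goes solid. I then lifted straight out, and the pin came free cleanly.
- **Press depth:** the depth from the force (about 4.4 to 5 mm) and from the height of first contact (about 6 mm) disagreed by about 1 mm. Both lie within the 4 to 6.5 mm allowed.

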